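# Turn the trolley wheel to bring its valve to the top

## Robot

A 6-joint arm with a two-finger parallel gripper is mounted at the origin on the work surface. World frame = base frame: x ahead of the robot, y to its left, z up, the work surface at z = 0. Lengths are in m, angles in rad, forces in N, time in s.
With the tool pointing down it reaches from about 0.4 to 0.825 m from the base axis. Payload 7 kg.
Tool frame: the origin (TCP) lies midway between the tips of the shut fingers; the grasp point (between the pads) lies 19 mm behind it; z points along the fingers, y is the line along which they close (so a half turn about z gives the same grasp; the last joint's range is limited). The gripper opens to 88 mm and grips with 3 to 60 N. Pads are 19 mm wide; open, the fingers measure 130 mm over their backs; the gripper's body (78 mm by 193 mm) begins 47 mm behind the grasp point.
Start: joints at [-0.854, 0.359, 0.012, 0, -1.224, -0.288], TCP at [0.281, -0.614, 0.227] pointing down, gripper open.
Joint ranges: [-3.07, 3.07], [-1.43, 2.12], [-1.02, 1.25], [-3.03, 1.67], [-3.05, -0], [-3.03, 3.03]. Speed limits (rad/s): [2.39, 2.39, 3.01, 3.14, 3.14, 3.14].

## Interface

Orientations are given as [roll, pitch, yaw] about the fixed x, y, z axes, in that order (R = Rz(yaw) Ry(pitch) Rx(roll)).
In Python, from station import arm gives the robot as it stands. The module is installed in compiled form; this text tells all that it offers.
- The arm moves only by the tool carry_out, never from a script. Its argument "commands" is a list of rows, each a list of 4 numbers: the shift along the world's x, y, z in units of 50 mm (1.0 is 50 mm), then the turn about the world's z in units of 6 degrees (1.0 is 6 degrees). A call has exactly 10 rows; each row is the pose to reach, as a shift and turn from the pose commanded when the call began; what a row does not reach only later rows make up. A row lasts 1/8 s, in which the tool goes at most 62.5 mm and 10.7 degrees, less where a joint would pass 70% of its speed; a pose out of reach is approached as far as the arm can. A call with a gripper value outside its range is refused whole. "claw" is the closure, from 0 (fully open) to 1 (shut), set as the call begins (left out, the last holds). The fingers move at their own pace and stop on an object; "force" is the grip in N (left out, the last holds). Time passes only in rows, so rows that repeat a pose let the fingers close, or fill a call up. It gives the time, the measured TCP pose, the force, the opening and the grip force at its end, in the units of the state.
- arm.get_state(): the state, without advancing time (a new reading comes with each control period).
- arm.grab_frame(name): name is "scene" or "top"; returns a dict with "pixels" (480x640x3 uint8, red, green, blue), "fx", "fy", "cx", "cy" (pixels), "eye" and "orientation" of the camera in the world. Camera axes: x right, y down, z forward; pixel columns grow to the right and rows downward; lengths in m; the calibration is good to about 2 mm. A picture is of the moment at which its call begins. There is no depth.
- arm.job_done(): hands the job in; it is judged then, once.
Trained networks look in a picture, given as the dict that the camera call returned (one of the last four; its "shot" number tells which), for a name from the list of things; names that differ only in an ending like _2 or _b are one class to them, and where a whole thing is asked for, a point or a joint stands for the part that bears it (a point fixed in the world has none). Each returns a list of dicts, best first, with "conf" (0 to 1); they miss things now and then, are a little off and sometimes report something else, mostly with a low value. They report only what shows in the picture. A call takes as long as a camera call.
- arm.regions_of(picture, query): "pixels" (480x640 bool, what is visible of it) and "uv" ([column, row] in pixels, amid what is visible of it).
- arm.mark_of(picture, query): "uv" ([column, row] in pixels: a listed point, or the origin of a listed thing).
The state is a dict: "t": time; "q": joint angles; "qd": joint speeds; "joint_efforts": joint torques, N m; "eef_pos": TCP position; "ee_rot": TCP orientation; "force": force on the tool from outside, world axes, zero at the start; "moment": the same for the moment, N m; "width": finger opening in m; "gripper_force": force on a finger pad.
Only numpy, scipy, OpenCV 4.12 (cv2) and the standard library are available. Lean on these libraries where they do the work, as an engineer would, in place of code of your own. Each camera call takes 0.05 s, during which the arm holds its last target. There are 200 camera calls.

## Task

Bring the valve stem (the one with the red cap) of the trolley wheel on the bench stand to the very top of the wheel, at twelve o'clock, ready for the pump, by pushing the yellow spokes round with the fingertips, one spoke after another as needed; then leave the wheel at rest. The tyre has just been sealed and the stem is delicate, so do not touch either of them; do not lift the wheel off its spindle, and leave the other things on the bench where they are.

Things in the scene. Friction and masses are not known exactly. Their poses are not given: they have to be found in the camera images.
- stand: Fixed blue bench stand with the wheel. Origin on the bench under the wheel's centre, z up, x level, away from the side the wheel faces. Base plate 170 mm wide (y), 12 mm high, x from -90 to 170 mm. From a block at the back a steel spindle, 16 mm thick, slopes up towards -x, 40 degrees from vertical; the wheel on it leans, its plane 40 degrees from level, its face looking up and to -x, its top at the +x end.
- hub (a point): Centre of the wheel, 160 mm above the stand's origin. Its axes do not turn with the wheel: z along the spindle, out of the wheel's front face; x in the wheel's plane, straight up the slope to twelve o'clock; y level (the stand's y). All wheel parts are centred on this frame's plane z = 0. Hub 52 mm in diameter, 36 mm thick (z); the spindle's round end stands 34 mm in front.
- spoke (a point): Mid-length of one spoke, 66 mm from the wheel's centre, 36 degrees anticlockwise (seen from the front) of the stem. Five straight yellow spokes, 16 mm wide, 14 mm thick (z), 72 degrees apart, clear between radius 26 mm and the yellow rim's inside at 106 mm; at least 20 mm free space behind them. Its x axis points along the stem, not along the spoke; z as for hub.
- stem_tip (a point): Tip of the valve stem's red cap, 82 mm from the wheel's centre. The stem, 9 mm thick with a 14 mm thick cap, stands inwards from the rim along a radius, from radius 106 to 82 mm, midway between two spokes.
- stem: The black valve stem with its red cap (see stem_tip): not to be touched. Origin at the wheel's centre, x outwards along the stem.
- tyre: Black tyre, just sealed: not to be touched. Round section 36 mm thick, radius 114 to 150 mm (tread lugs 2 mm more), on a yellow rim 26 mm wide of radius 106 to 116 mm, which may be touched. Origin at the wheel's centre, x towards the stem, z as for hub.
- wheel (a joint): Angle of the wheel on its spindle (rad), no end stops. 0 or 2 pi = stem at twelve o'clock; grows anticlockwise seen from the front (about +z of hub): at pi/2 the stem is on the +y side. Spokes at 36, 108, 180, 252 and 324 degrees from the stem. Friction of 0.2 N m holds it wherever it is left (3 N to push a spoke 65 mm from the centre); balanced, coasts little.
- sleeve (a joint): How far the wheel is pulled up along its spindle (m): 0 = seated. It slides off freely: only its weight (about 1.4 kg) holds it.
- nut: the wheel's loose hexagonal axle nut, steel, 34 mm across, 14 mm high, lying on the bench left of the stand; origin at the centre of its underside. Leave it alone.
- spanner: loose steel spanner, 170 mm long, lying on the bench right of the stand; origin under its middle, x along it. Leave it alone.
- flux_bottle: white plastic bottle with red cap, 54 mm across, 120 mm high, standing; origin at the centre of its underside. Leave it alone.
- solder_reel: silver reel of solder, 54 mm across, 46 mm high, standing on its flange; origin at the centre of its underside. Leave it alone.
- solder_sucker: blue and yellow solder sucker, 195 mm long, 22 mm thick, lying down; origin under its middle, x along it. Leave it alone.
- screwdriver: screwdriver with yellow handle, 180 mm long, lying down; x along it. Leave it alone.
- multimeter: yellow handheld multimeter, 170 x 85 x 39 mm, lying on its back; origin at the centre of its underside. Leave it alone.

How it is judged:
At the end, for the whole second after the job is handed in: The stem's tip lies at the top of the wheel, within 12 mm sideways of twelve o'clock (about 8 degrees either way); the wheel is at rest and seated on its spindle (within 4 mm) (y of stem_tip in the frame of hub between -0.012 and 0.012 m and x of stem_tip in the frame of hub above 0.06 m and velocity of joint wheel between -0.05 and 0.05 rad/s and value of joint sleeve below 0.004 m); the robot touches nothing.
It fails at once if the robot touches the tyre (over 0.5 N) (contact force between any of the arm, the fingers and tyre above 0.5 N).
It fails at once if the robot touches the valve stem (over 0.5 N) (contact force between any of the arm, the fingers and stem above 0.5 N).
It fails at once if the wheel is lifted more than 10 mm along its spindle (value of joint sleeve above 0.01 m).
It fails at once if another thing on the bench is moved more than 20 mm (distance of any of nut, spanner, flux_bottle, solder_reel, solder_sucker, screwdriver, multimeter from where it was at the start of the episode above 0.02 m).
It also fails if it takes over 58 s, if anything falls off the work surface, if the arm or the gripper's body presses on something with over 40 N, if the wrist force passes 120 N, or if a joint passes its speed limit or range.

## Working session

There is one attempt and no reset: what is moved stays moved. The work goes in short steps, Python scripts to look and compute and a tool call to move; the robot and the scene stay as the last step left them, time stands still between calls to the robot, and variables do not carry over. Pictures are saved under pics/ and viewed, at most 10 in all, crops included, and the job is handed in when it is done.

Besides the shell and the picture viewer there is one more tool, called after "Call:" as a command line: name --pt "numbers of a row" for each row, then --argument value for the rest. carry_out: Moves the arm, as the interface text tells. Its arguments: {"type":"object","properties":{"commands":{"type":"array","items":{"type":"array","items":{"type":"number"}}},"claw":{"type":"number"},"force":{"type":"number"}},"required":["commands"]}

```bash
mkdir -p pics
cat > h.py <<'E'
import numpy as np, cv2
from station import arm
from scipy.spatial.transform import Rotation as R
def rot(o):
    o=np.array(o,float)
    if o.shape==(3,3): return o
    return R.from_euler('xyz',o).as_matrix() if o.size==3 else R.from_quat(o).as_matrix()
def ray(f,uv):
    d=rot(f["orientation"])@np.array([(uv[0]-f["cx"])/f["fx"],(uv[1]-f["cy"])/f["fy"],1]); return np.array(f["eye"]),d/np.linalg.norm(d)
def proj(f,p):
    c=rot(f["orientation"]).T@(np.array(p)-f["eye"]); return np.array([f["fx"]*c[0]/c[2]+f["cx"],f["fy"]*c[1]/c[2]+f["cy"]])
def tri(rs):
    A=sum(np.eye(3)-np.outer(d,d) for e,d in rs); b=sum((np.eye(3)-np.outer(d,d))@e for e,d in rs); return np.linalg.solve(A,b)
E
python3 - <<'E'
from h import *
s=arm.get_state(); print(s)
F={n:arm.grab_frame(n) for n in("scene","top")}
for n,f in F.items():
    cv2.imwrite(f"pics/{n}0.png",f["pixels"][:,:,::-1]); print(n,f["eye"],f["orientation"],f["fx"])
for q in("hub","stand","stem_tip","spoke","tyre","nut","spanner","flux_bottle","solder_reel","solder_sucker","screwdriver","multimeter"):
    m={n:arm.mark_of(f,q) for n,f in F.items()}
    print(q,{n:[(np.round(x["uv"]).tolist(),round(x["conf"],2)) for x in v[:3]] for n,v in m.items()}, np.round(tri([ray(F[n],v[0]["uv"]) for n,v in m.items()]),3) if all(m.values()) else "")
E
```

```text
{'t': 0.0, 'q': array([-8.53890859e-01,  3.59373248e-01,  1.10794962e-02, -3.81645570e-04,
       -1.22409020e+00, -2.88092665e-01]), 'qd': array([ 0.00040986, -0.00012232,  0.00172207, -0.0003608 , -0.00089755,
       -0.0009114 ]), 'joint_efforts': array([ 2.41201858e-03, -5.82713914e+01,  2.93052810e+01,  6.99740499e+00,
        6.75927935e-03, -1.61017288e-04]), 'eef_pos': array([ 0.2804419 , -0.61345447,  0.22563481]), 'ee_rot': array([ 3.13996851e+00, -1.07144019e-04, -2.71290973e+00]), 'force': array([-0.71601769, -0.39518337,  1.83298539]), 'moment': array([-0.00026474,  0.04042383, -0.01968008]), 'gripper_force': 0.0, 'width': 0.08784688935093773}
scene [1.315175   0.26548684 1.38924668] [-2.54805691  0.01165776  1.87417327] 535.1047030673
top [0.41493927 0.00654404 1.26568966] [-3.05609901  0.02269954 -1.59855446] 520.5525521025288
hub {'scene': [([308.0, 250.0], 0.75)], 'top': [([341.0, 207.0], 0.91)]} [ 0.575 -0.015  0.162]
stand {'scene': [([310.0, 278.0], 0.58)], 'top': [([341.0, 216.0], 0.65)]} [ 0.575 -0.014  0.01 ]
stem_tip {'scene': [([336.0, 256.0], 0.46)], 'top': 
[... 221 characters left out ...]
8.0], 0.68), ([334.0, 256.0], 0.41)], 'top': [([200.0, 235.0], 0.44)]} [0.539 0.333 0.01 ]
spanner {'scene': [([231.0, 245.0], 0.67)], 'top': [([458.0, 236.0], 0.9)]} [ 0.519 -0.297 -0.017]
flux_bottle {'scene': [([458.0, 351.0], 0.8)], 'top': [([155.0, 182.0], 0.59)]} [0.674 0.439 0.014]
solder_reel {'scene': [([473.0, 314.0], 0.55)], 'top': [([144.0, 236.0], 0.8)]} [ 0.542  0.468 -0.002]
solder_sucker {'scene': [([222.0, 194.0], 0.71)], 'top': [([508.0, 302.0], 0.85)]} [ 0.357 -0.396  0.015]
screwdriver {'scene': [([468.0, 256.0], 0.77)], 'top': [([164.0, 309.0], 0.8)]} [0.362 0.42  0.012]
multimeter {'scene': [([179.0, 247.0], 0.58)], 'top': [([518.0, 208.0], 0.9)]} [ 0.582 -0.443  0.002]
```

```bash
python3 -c "
import cv2
for n in('scene','top'):
    i=cv2.imread(f'pics/{n}0.png'); c=i[140:380,190:510] if n=='scene' else i[90:330,180:500]
    cv2.imwrite(f'pics/{n}0c.png',cv2.resize(c,None,fx=2.5,fy=2.5,interpolation=2))"
```

```text
(no output)
```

View pics/scene0c.png

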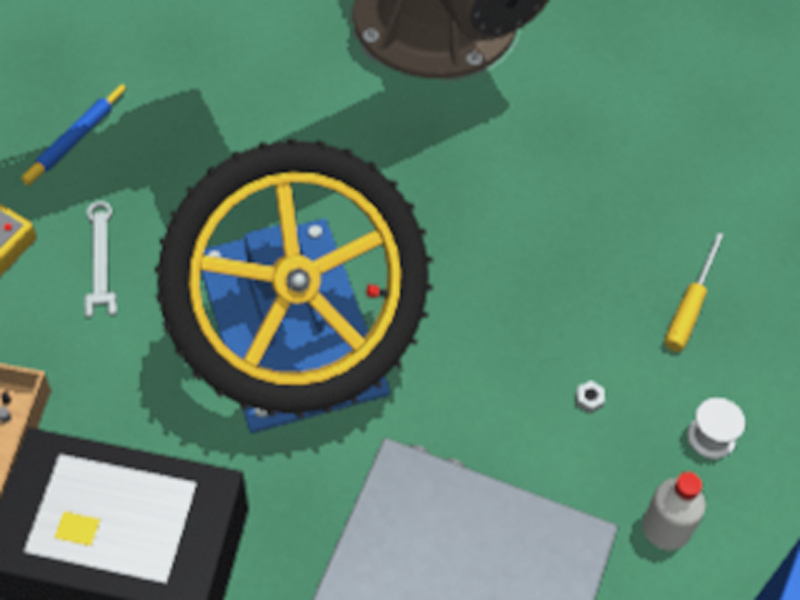

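View pics/top0c.png

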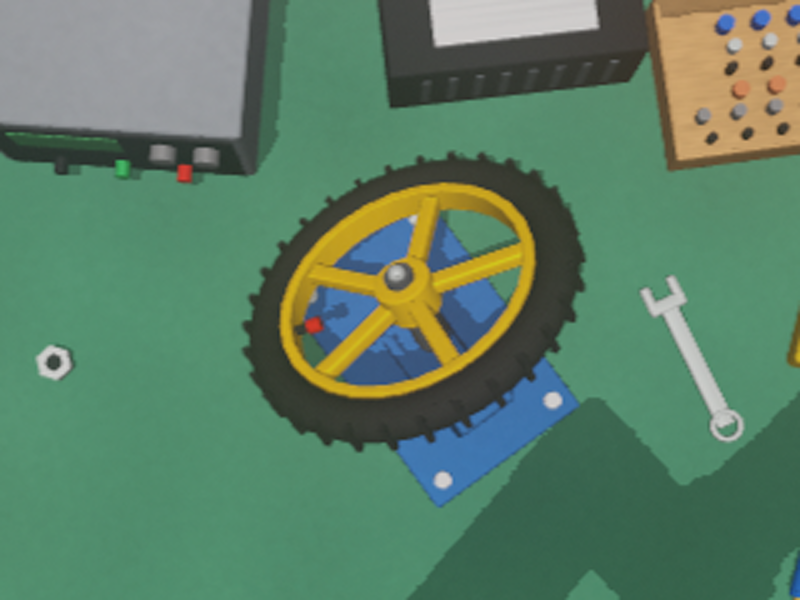

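The scene crop shows the wheel with its hub near (298,280) and the red cap at (373,290). The top crop shows the hub at (397,275), the red cap at (313,325), and the stand's long end pointing lower right, towards the robot. So the wheel faces away from the robot. Next I'll fit the stand pose and wheel angle to the yellow mask.

```bash
cat >> h.py <<'E'
from scipy.optimize import minimize
c40,s40=np.cos(np.radians(40)),np.sin(np.radians(40))
def hubR(yaw): # columns hub x,y,z in world
    return R.from_euler('z',yaw).as_matrix()@np.array([[c40,0,-s40],[0,1,0],[s40,0,c40]])
def polys(th):
    out=[]
    for k in range(5):
        a=th+np.radians(36+72*k); u=np.array([np.cos(a),np.sin(a),0]); v=np.array([-u[1],u[0],0])
        out.append([r*u+s*8*v+np.array([0,0,z]) for r in(20,108) for s in(-1,1) for z in(-7,7)])
    out.append([[26*np.cos(a),26*np.sin(a),z] for a in np.linspace(0,6.28,30) for z in(-18,18)])
    A=np.linspace(0,2*np.pi,49)
    for a,b in zip(A[:-1],A[1:]):
        for w in [[(106,-13),(106,13)],[(106,13),(116,13)]]:
            out.append([[r*np.cos(t),r*np.sin(t),z] for t in(a,b) for r,z in w])
    return [np.array(o)/1e3 for o in out]
def render(f,p):
    x,y,yaw,th=p; m=np.zeros((480,640),np.uint8); M=hubR(yaw); o=np.array([x,y,.16])
    C=rot(f["orientation"])
    for P in polys(th):
        c=(P@M.T+o-f["eye"])@C; uv=np.c_[f["fx"]*c[:,0]/c[:,2]+f["cx"],f["fy"]*c[:,1]/c[:,2]+f["cy"]]
        cv2.fillConvexPoly(m,cv2.convexHull(np.round(uv*16).astype(np.int32)),255,shift=4)
    return cv2.GaussianBlur(m/255.,(0,0),1.2)
def yellow(f,p):
    h=cv2.cvtColor(f["pixels"],cv2.COLOR_RGB2HSV); m=cv2.inRange(h,(18,120,60),(34,255,255))
    c=proj(f,[p[0],p[1],.16]); k=np.zeros_like(m); cv2.circle(k,tuple(int(v) for v in c),85,255,-1)
    return cv2.GaussianBlur((m&k)/255.,(0,0),1.2)
def fit(F,p0,free=(0,1,2,3)):
    p0=np.array(p0,float); Y=[yellow(f,p0) for f in F]; free=list(free); sc=np.array([.01,.01,.1,.15])[free]
    def cost(d):
        p=p0.copy(); p[free]+=d*sc; return sum(np.sum((render(f,p)-y)**2) for f,y in zip(F,Y))/sum(np.sum(y**2) for y in Y)
    n=len(free); r=minimize(cost,np.zeros(n),method='Nelder-Mead',options=dict(initial_simplex=np.vstack([np.zeros(n),np.eye(n)]),xatol=.01,fatol=1e-5))
    p=p0.copy(); p[free]+=r.x*sc; return p,r.fun
E
python3 - <<'E'
from h import *
F=[arm.grab_frame(n) for n in("scene","top")]
M=[arm.mark_of(f,"stem_tip") for f in F]
best=None
for yaw in(-130,-144,-158):
    S=tri([ray(f,m[0]["uv"]) for f,m in zip(F,M)])-[.575,-.015,.16]; v=hubR(np.radians(yaw)).T@S
    th=np.arctan2(v[1],v[0]); p,c=fit(F,[.575,-.015,np.radians(yaw),th]); print(yaw,np.round(v,3),np.round([*p[:2],*np.degrees(p[2:])],4),round(c,3))
    if best is None or c<best[1]: best=(p,c)
p=best[0]; np.save("p.npy",p)
f=F[1]; print([np.round(proj(f,hubR(p[2])@np.array([.082*np.cos(p[3]),.082*np.sin(p[3]),0])+[p[0],p[1],.16])-m[0]["uv"],1) for f,m in zip(F,M)])
E
```

```text
-130 [-0.049 -0.066  0.02 ] [ 5.761000e-01 -1.570000e-02 -1.464391e+02 -1.133536e+02] 0.102
-144 [-0.036 -0.076  0.008] [ 5.760000e-01 -1.570000e-02 -1.463710e+02 -1.135459e+02] 0.102
-158 [-0.021 -0.081 -0.004] [ 5.759000e-01 -1.570000e-02 -1.465751e+02 -1.130792e+02] 0.102
[array([-2.2, -0.3]), array([1.4, 1.4])]
```

```bash
cat > clr.py <<'E'
import numpy as np, sys
from h import hubR
def grid(lo,hi,n):
    g=np.array(np.meshgrid(*[np.linspace(a,b,k) for a,b,k in zip(lo,hi,n)],indexing='ij')).reshape(3,-1).T; return g
def boxd(q,lo,hi):
    c=(np.array(lo)+hi)/2; h=(np.array(hi)-lo)/2; d=np.abs(q-c)-h
    return np.linalg.norm(np.maximum(d,0),axis=1)+np.minimum(d.max(1),0)
def clr(y,z,xw,yaw,w,th):
    """mm; TCP at stand coords X=xw*cos40, y, z (above bench); yaw deg relative; w opening; th stem deg. returns dict of min distances"""
    r=np.radians(yaw); o=np.array([xw*np.cos(np.radians(40)),y,z-160])
    Rz=np.array([[np.cos(r),-np.sin(r),0],[np.sin(r),np.cos(r),0],[0,0,1]])
    fs=[grid((-9.5,s*w/2+min(0,s*21),0),(9.5,s*w/2+max(0,s*21),66),(7,8,34)) for s in(-1,1)]
    body=grid((-39,-96.5,66),(39,96.5,110),(27,65,10))
    H=hubR(0)
    out={}
    for n,P in(("f-",fs[0]),("f+",fs[1]),("body",body)):
        q=(P@Rz.T+o)@H; R_=np.hypot(q[:,0],q[:,1]); d={}
        d["tyre"]=np.hypot(R_-132,q[:,2])-20
        d["rim"]=np.hypot(np.maximum(np.abs(R_-111)-5,0),np.maximum(np.abs(q[:,2])-13,0))
        zz=np.clip(q[:,2],-40,26); d["spin"]=np.hypot(R_,q[:,2]-zz)-8
        d["hub"]=np.hypot(np.maximum(R_-26,0),np.maximum(np.abs(q[:,2])-18,0))
        a=np.radians(th); u=q[:,0]*np.cos(a)+q[:,1]*np.sin(a); v=-q[:,0]*np.sin(a)+q[:,1]*np.cos(a)
        uc=np.clip(u,82,106); d["stem"]=np.sqrt((u-uc)**2+v**2+q[:,2]**2)-7
        for k in range(5):
            a=np.radians(th+36+72*k); u=q[:,0]*np.cos(a)+q[:,1]*np.sin(a); v=-q[:,0]*np.sin(a)+q[:,1]*np.cos(a)
            d["sp%d"%round((th+36+72*k)%360)]=boxd(np.c_[u,v,q[:,2]],np.array([26,-8,-7]),np.array([106,8,7]))
        for k,v in d.items():
            if v.min()<12: out[n+k]=round(float(v.min()),1)
    return out
E
python3 - <<'E'
from clr import *
th=246.6
best=[]
for w in(0,):
 for xw in range(-70,-38,4):
  for y in range(-4,24,4):
   for yaw in(-20,-10,0,10,20):
    for d in(-2,2):
     z=160+.643*xw-d; c=clr(y,z,xw,yaw,w,th)
     best.append((min(c.values()),xw,y,yaw,d,z,c))
best.sort(key=lambda t:-t[0])
for b in best[:5]: print(b)
b2=[]
for w in range(24,60,6):
 for xw in range(-60,-30,5):
  for y in range(-40,0,5):
   for yaw in(-30,-20,-10,0,10,20,30):
     z=160+.643*xw-2; c=clr(y,z,xw,yaw,w,th); b2.append((min(c.values()),w,xw,y,yaw,z,c))
b2.sort(key=lambda t:-t[0])
for b in b2[:3]: print(b)
E
```

```text
(0.4, -62, 4, -10, -2, 122.134, {'f-hub': 6.8, 'f-sp211': 1.0, 'f+hub': 6.5, 'f+sp139': 0.6, 'bodyrim': 11.3, 'bodyspin': 0.4, 'bodyhub': 6.7, 'bodysp67': 11.4})
(0.4, -62, 8, 10, -2, 122.134, {'f-spin': 11.5, 'f-hub': 4.4, 'f-sp211': 2.3, 'f+hub': 7.8, 'f+sp139': 1.4, 'bodyspin': 0.4, 'bodyhub': 5.4, 'bodysp283': 9.6})
(0.3, -62, 8, 20, -2, 122.134, {'f-spin': 8.7, 'f-hub': 1.0, 'f-sp139': 11.3, 'f-sp211': 2.4, 'f+hub': 8.6, 'f+sp139': 3.9, 'bodyspin': 0.3, 'bodyhub': 1.9, 'bodysp283': 7.1})
(0.3, -62, 12, 20, -2, 122.134, {'f-spin': 7.3, 'f-hub': 0.7, 'f-sp139': 8.7, 'f-sp211': 5.5, 'f+hub': 9.9, 'f+sp139': 1.3, 'bodyspin': 0.3, 'bodyhub': 1.2, 'bodysp283': 7.6})
(0.1, -62, 4, -20, -2, 122.134, {'f-hub': 7.2, 'f-sp211': 2.8, 'f+hub': 4.9, 'f+sp139': 0.1, 'bodyspin': 0.3, 'bodyhub': 3.9, 'bodysp67': 0.3})
(2.1, 54, -50, -15, 30, 125.85, {'f-hub': 8.2, 'f-stem': 7.2, 'f-sp283': 4.1, 'f-sp211': 4.7, 'f+sp139': 9.9, 'bodytyre': 10.6, 'bodyrim': 2.1, 'bodyspin': 4.0, 'bodyhub': 3.5, 'bodysp283': 7.6})
(1.7, 48, -50, -15, 30, 125.85, {'f-hub': 6.0, 'f-stem': 9.6, 'f-sp283': 5.2, 'f-sp211': 1.7, 'f+hub': 11.8, 'f+sp139': 10.5, 'bodytyre': 10.6, 'bodyrim': 2.1, 'bodyspin': 4.0, 'bodyhub': 3.5, 'bodysp283': 7.6})
(0.9, 48, -55, -25, 0, 122.63499999999999, {'f-rim': 11.4, 'f-stem': 2.3, 'f-sp211': 1.8, 'f+spin': 8.0, 'f+hub': 1.2, 'f+sp139': 1.1, 'f+sp211': 9.0, 'bodytyre': 5.7, 'bodyrim': 10.9, 'bodyspin': 0.9, 'bodyhub': 5.9})
```

```bash
cat > srch.py <<'E'
from clr import *
def score(c):
    s=99
    for k,v in c.items():
        t=1.5 if 'spin' in k or 'hub' in k else 3 if 'rim' in k else 6 if 'tyre' in k or 'stem' in k else 4
        s=min(s,v-t)
    return s
def search(th,xr,yr,wr,yawr,n=1500,seed=0,dr=(-4,3)):
    g=np.random.default_rng(seed); L=[]
    for i in range(n):
        xw,y,w,yaw,d=[g.uniform(*r) for r in(xr,yr,wr,yawr,dr)]
        L.append([score(clr(y,160+.643*xw-d,xw,yaw,w,th)),xw,y,w,yaw,d])
    L.sort(key=lambda t:-t[0]); L=L[:6]
    for b in L[:3]:
        for i in range(150):
            c=b[1:]+g.normal(0,1,5)*[2,2,3,4,.7]; c[2]=np.clip(c[2],*wr); c[4]=np.clip(c[4],*dr); c[3]=np.clip(c[3],*yawr)
            s=score(clr(c[1],160+.643*c[0]-c[4],c[0],c[3],c[2],th))
            if s>b[0]: b[:]=[s,*c]
    L.sort(key=lambda t:-t[0])
    for b in L[:2]:
        print(np.round(b,1),clr(b[2],160+.643*b[1]-b[5],b[1],b[4],b[3],th))
E
time python3 - <<'E'
from srch import *
th=246.6
for nm,xr,yr,wr in(("closed bot",(-70,-30),(-10,30),(0,4)),("straddle211",(-65,-25),(-40,5),(25,88)),("straddle139",(-60,-10),(10,60),(25,88)),("wide",(-60,20),(-30,30),(70,88)),("closed left",(-30,40),(35,80),(0,10))):
    print(nm); search(th,xr,yr,wr,(-45,45),700)
E
```

```text
closed bot
[ -0.6 -64.1  10.2   0.6  20.4  -4. ] {'f-spin': 9.4, 'f-hub': 2.1, 'f-sp139': 11.2, 'f-sp211': 4.8, 'f+hub': 11.0, 'f+sp139': 3.7, 'bodyspin': 0.9, 'bodyhub': 2.7, 'bodysp283': 8.1}
[ -1.  -62.    9.2   0.   22.5  -2.3] {'f-spin': 7.4, 'f-hub': 0.5, 'f-sp139': 10.4, 'f-sp211': 3.5, 'f+hub': 9.2, 'f+sp139': 3.7, 'bodyspin': 0.6, 'bodyhub': 0.9, 'bodysp283': 7.7}
straddle211
[  0.8 -56.3  -5.5  74.8  28.2  -4. ] {'f-hub': 8.6, 'f-stem': 6.9, 'f-sp283': 5.3, 'f-sp211': 4.8, 'f+sp139': 6.5, 'bodyrim': 11.4, 'bodyspin': 6.0, 'bodyhub': 5.4, 'bodysp283': 11.1}
[  0.4 -53.5  -9.8  65.8  29.4  -1.2] {'f-hub': 8.3, 'f-stem': 7.1, 'f-sp283': 4.4, 'f-sp211': 4.8, 'f+sp139': 7.3, 'bodyrim': 7.1, 'bodyspin': 5.0, 'bodyhub': 4.3, 'bodysp283': 9.5}
straddle139
[ -0.5 -47.7  11.9  77.6 -30.9  -3.8] {'f-sp211': 3.5, 'f+sp67': 5.6, 'f+sp139': 5.6, 'bodytyre': 11.2, 'bodyrim': 2.5, 'bodyspin': 11.2, 'bodyhub': 9.3, 'bodysp67': 4.7}
[ -1.  -49.4  16.   68.2 -35.7  -4. ] {'f-sp211': 6.6, 'f+sp67': 4.8, 'f+sp139': 4.0, 'bodytyre': 10.1, 'bodyrim': 2.0, 'bodyspin': 10.3, 'bodyhub': 8.9, 'bodysp67': 3.3}
wide
[  4.4 -26.9   5.4  87.8  -3.1  -3.8] {'f-stem': 10.5, 'f-sp283': 9.4, 'f-sp211': 8.4, 'f+sp139': 9.5, 'bodytyre': 11.9}
[  4.1 -24.6   2.9  83.3  -4.7  -3.5] {'f-stem': 10.9, 'f-sp283': 8.7, 'f-sp211': 9.0, 'f+sp67': 8.8, 'f+sp139': 8.1, 'bodytyre': 11.2, 'bodyrim': 10.1}
closed left
[  6.7 -24.7  71.    0.1   9.7  -3.5] {'f-sp67': 11.5, 'f-sp139': 10.7, 'f+rim': 10.2, 'bodysp355': 11.5}
[  6.5 -23.3  70.5   1.7   6.7  -3.8] {'f-sp67': 10.7, 'f-sp139': 10.5, 'f+rim': 10.1}
real	2m41.698s
user	2m8.420s
sys	0m33.313s
```

```bash
time python3 - <<'E'
from srch import *
def sc(v,phi,d):
    xw,y,yaw=v; c=clr(y,160+.643*xw-d,xw,yaw,0,phi-180)  # spoke at stem+180
    k="sp%d"%round(phi%360); touch=min([c.pop("f-"+k,50),c.pop("f+"+k,50)])
    return score(c)-3*abs(touch-1) , c,touch
g=np.random.default_rng(1)
for d in(5,9):
  v=np.array([-20,68,10.])
  for phi in(136,145,155,165,175,180,188,196):
    b=sc(v,phi,d)
    for i in range(160):
        u=v+g.normal(0,1,3)*[4,4,5]*(1 if i<80 else .4); u[2]=np.clip(u[2],-25,40); s=sc(u,phi,d)
        if s[0]>b[0]: b,v=s,u
    print(d,phi,np.round(v,1),round(b[0],1),b[2],b[1])
E
```

```text
5 136 [-31.1  72.7   8.1] -0.0 1.1 {'f+tyre': 10.3, 'f+rim': 4.0, 'bodytyre': 6.3, 'bodyrim': 10.8, 'bodyhub': 10.6, 'bodysp352': 6.5}
5 145 [-40.3  66.8   9.7] 1.8 1.0 {'f+tyre': 11.2, 'f+rim': 4.8, 'bodytyre': 8.1, 'bodyspin': 7.2, 'bodyhub': 4.6, 'bodysp1': 6.2}
5 155 [-39.4  54.2  10.1] 3.8 1.0 {'f-hub': 9.8, 'f-sp83': 9.8, 'bodytyre': 9.8, 'bodyspin': 7.8, 'bodyhub': 5.3, 'bodysp11': 7.9, 'bodysp299': 11.2}
5 165 [-45.8  45.9  10.7] -0.5 1.0 {'f-hub': 4.0, 'f-sp93': 10.1, 'bodytyre': 11.4, 'bodyspin': 3.7, 'bodyhub': 1.3, 'bodysp21': 9.0, 'bodysp309': 3.5}
5 175 [-50.2  35.7   3. ] -1.5 0.9 {'f-spin': 10.9, 'f-hub': 0.5, 'f-sp103': 11.6, 'f+sp103': 9.1, 'bodytyre': 4.8, 'bodyrim': 11.0, 'bodyspin': 0.9, 'bodyhub': 2.0}
5 180 [-50.5  30.6   4.1] -1.5 1.0 {'f-spin': 7.1, 'f-hub': 0.0, 'f-sp108': 10.2, 'f+hub': 11.7, 'f+sp108': 6.6, 'bodytyre': 6.2, 'bodyspin': 0.7, 'bodyhub': 1.5, 'bodysp324': 12.0}
5 188 [-50.6  24.6   7.7] -1.5 1.0 {'f-spin': 3.0, 'f-hub': 0.0, 'f-sp116': 7.8, 'f+hub': 7.7, 'f+sp116': 3.2, 'bodytyre': 10.8, 'bodyspin': 0.6, 'bodyhub': 0.2, 'bodysp332': 10.4}
5 1
[... 910 characters left out ...]
dyspin': 3.2, 'bodyhub': 0.8, 'bodysp31': 8.8, 'bodysp319': 4.1}
9 180 [-43.4  31.3  10. ] -1.5 1.0 {'f-spin': 4.8, 'f-hub': 0.0, 'f-sp108': 4.6, 'f+hub': 10.1, 'f+sp108': 3.2, 'bodytyre': 9.4, 'bodyspin': 1.3, 'bodyhub': 0.0, 'bodysp36': 8.6, 'bodysp324': 3.9}
9 188 [-48.3  25.    3.3] -4.6 0.6 {'f-spin': 2.6, 'f-hub': 0.0, 'f-sp116': 6.3, 'f+hub': 6.2, 'f+sp116': 0.6, 'bodytyre': 3.4, 'bodyrim': 8.5, 'bodyspin': -1.8, 'bodyhub': 0.0, 'bodysp44': 11.3, 'bodysp332': 9.9}
9 196 [-49.2  20.   12.9] -4.0 1.0 {'f-spin': -0.7, 'f-hub': 0.0, 'f-sp124': 4.6, 'f+hub': 4.6, 'f+sp124': 0.0, 'bodyspin': -2.5, 'bodyhub': 0.0, 'bodysp52': 10.6, 'bodysp340': 5.3}
real	1m23.707s
user	1m5.804s
sys	0m17.694s
```

```bash
cat > way.py <<'E'
from h import *
def ways(P,d=5):
    """P rows xw,y,yaw[,height above nominal] in mm/deg -> world TCP, and units relative to measured pose now"""
    p=np.load("p.npy"); s=arm.get_state(); e=s["eef_pos"]; print("t",round(s["t"],2),"now",np.round(e,4),np.round(np.degrees(s["ee_rot"]),1),"F",np.round(s["force"],1))
    for r in P:
        xw,y,yaw=r[:3]; h=r[3] if len(r)>3 else 0
        w=R.from_euler('z',p[2]).apply([xw*c40,y,0])/1e3+[p[0],p[1],0]; w[2]=(160+xw*s40-d+h)/1e3
        dy=np.degrees(p[2])+yaw-np.degrees(s["ee_rot"][2]); dy=(dy+90)%180-90
        print(r,np.round(w,4),np.round([*((w-e)/.05),dy/6],2))
E
python3 -c "
from way import *
ways([(-24,70,9,180),(-24,70,9),(-31,71,9),(-39,62,9),(-42,54,10),(-46,46,10),(-50,36,5)])"
```

```text
t 1.5 now [ 0.2806 -0.6139  0.2265] [ 180.     0.  -155.4] F [ 0.1 -0.1 -0.9]
(-24, 70, 9, 180) [ 0.6298 -0.064   0.3196] [ 6.98 11.    1.86  2.98]
(-24, 70, 9) [ 0.6298 -0.064   0.1396] [ 6.98 11.   -1.74  2.98]
(-31, 71, 9) [ 0.6348 -0.0619  0.1351] [ 7.08 11.04 -1.83  2.98]
(-39, 62, 9) [ 0.635  -0.051   0.1299] [ 7.09 11.26 -1.93  2.98]
(-42, 54, 10) [ 0.6325 -0.0431  0.128 ] [ 7.04 11.42 -1.97  3.14]
(-46, 46, 10) [ 0.6307 -0.0347  0.1254] [ 7.   11.58 -2.02  3.14]
(-50, 36, 5) [ 0.6277 -0.0247  0.1229] [ 6.94 11.78 -2.07  2.31]
```

Call:
carry_out --pt "0 0 1.2 0" --pt "0.4 0.6 2.2 0" --pt "1 1.6 2.4 0.5" --pt "1.6 2.6 2.4 1" --pt "2.2 3.6 2.4 1.5" --pt "2.8 4.6 2.4 2" --pt "3.4 5.6 2.4 2.5" --pt "4 6.6 2.4 3" --pt "4.6 7.6 2.4 3" --pt "5 8 2.4 3" --claw 1 --force 10

```text
t: 2.75
eef_pos: [0.5317, -0.2113, 0.347]
ee_rot: [-3.141, 0.001, -2.396]
force: [0.5, -0.2, 0.9]
width: 0.0005
gripper_force: 0.0
```

Call:
carry_out --pt "0.6 0.9 0 0" --pt "1.2 1.8 0 0" --pt "1.8 2.6 0 0" --pt "1.98 3 0 0" --pt "1.98 3 0 0" --pt "1.98 3 0 0" --pt "1.98 3 -0.6 0" --pt "1.98 3 -1.2 0" --pt "1.98 3 -1.6 0" --pt "1.98 3 -1.6 0"

```text
t: 4.0
eef_pos: [0.6283, -0.0651, 0.2656]
ee_rot: [3.14, -0.002, -2.4]
force: [-0.8, -0.3, 0.4]
width: 0.0005
gripper_force: 0.0
```

```bash
python3 -c "
from way import *
ways([(-24,70,9,60),(-24,70,9)])
f=arm.grab_frame('scene'); c=f['pixels'][150:370,200:480,::-1]; cv2.imwrite('pics/a1.png',cv2.resize(c,None,fx=2.5,fy=2.5))
"
```

```text
t 4.0 now [ 0.6283 -0.0651  0.2656] [ 1.799e+02 -1.000e-01 -1.375e+02] F [-0.8 -0.3  0.4]
(-24, 70, 9, 60) [ 0.6298 -0.064   0.1996] [ 0.03  0.02 -1.32 -0.01]
(-24, 70, 9) [ 0.6298 -0.064   0.1396] [ 0.03  0.02 -2.52 -0.01]
```

View pics/a1.png

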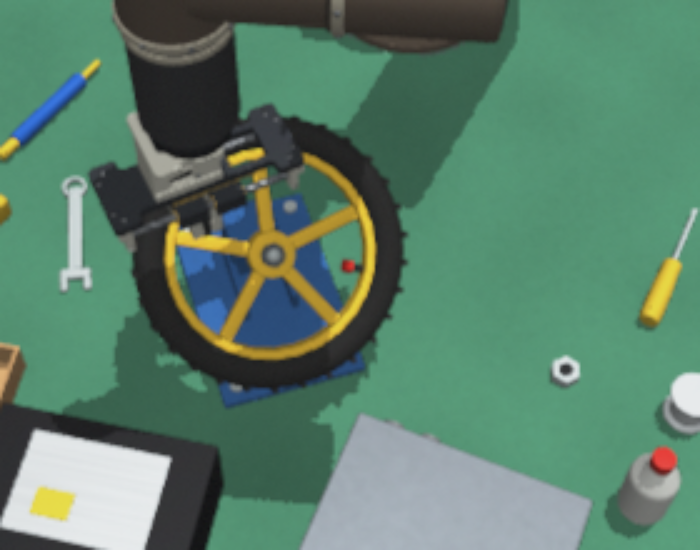

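The gripper is over the wheel's -y world side. The target gap lies between the left spoke, near (200,243), and the lower-left spoke, near (235,320). The geometry agrees, so I'm descending into it.

Call:
carry_out --pt "0.03 0.02 -0.5 0" --pt "0.03 0.02 -0.9 0" --pt "0.03 0.02 -1.2 0" --pt "0.03 0.02 -1.5 0" --pt "0.03 0.02 -1.8 0" --pt "0.03 0.02 -2.1 0" --pt "0.03 0.02 -2.3 0" --pt "0.03 0.02 -2.5 0" --pt "0.03 0.02 -2.5 0" --pt "0.03 0.02 -2.5 0"

```text
t: 5.3
eef_pos: [0.6314, -0.0629, 0.1419]
ee_rot: [-3.141, 0.0, -2.399]
force: [0.7, 0.3, -0.1]
width: 0.0007
gripper_force: 0.0
```

```bash
python3 -c "
from way import *
ways([(-24,70,9),(-31,71,9),(-39,62,9),(-42,54,10),(-46,46,10),(-50,36,5)])
F=[arm.grab_frame('scene'),arm.grab_frame('top')]; print(fit(F,np.load('p.npy'),(3,)))
f=F[1]; c=f['pixels'][90:330,180:500,::-1]; cv2.imwrite('pics/a2.png',cv2.resize(c,None,fx=2.5,fy=2.5))
"
```

```text
t 5.3 now [ 0.6314 -0.0629  0.1419] [-180.     0.  -137.4] F [ 0.7  0.3 -0.1]
(-24, 70, 9) [ 0.6298 -0.064   0.1396] [-0.03 -0.02 -0.05 -0.02]
(-31, 71, 9) [ 0.6348 -0.0619  0.1351] [ 0.07  0.02 -0.14 -0.02]
(-39, 62, 9) [ 0.635  -0.051   0.1299] [ 0.07  0.24 -0.24 -0.02]
(-42, 54, 10) [ 0.6325 -0.0431  0.128 ] [ 0.02  0.4  -0.28  0.14]
(-46, 46, 10) [ 0.6307 -0.0347  0.1254] [-0.02  0.56 -0.33  0.14]
(-50, 36, 5) [ 0.6277 -0.0247  0.1229] [-0.07  0.76 -0.38 -0.69]
(array([ 0.57590938, -0.01574087, -2.55821836, -1.97331181]), np.float64(0.6594003099784358))
```

View pics/a2.png

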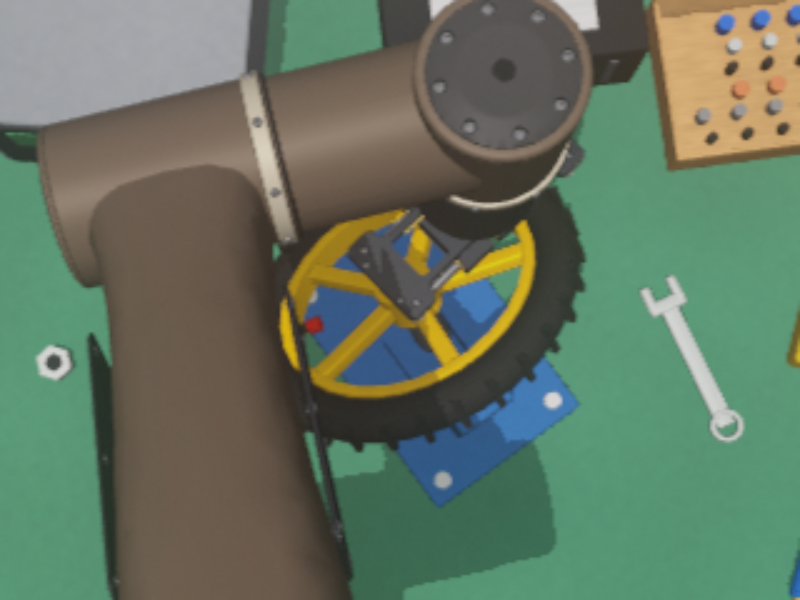

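The fingertips are in the gap between the spokes, with the hub at about (415,290), and nothing has moved. Starting the push.

Call:
carry_out --pt "0.07 0.02 -0.14 0" --pt "0.07 0.13 -0.19 0" --pt "0.07 0.24 -0.24 0" --pt "0.05 0.32 -0.26 0" --pt "0.02 0.4 -0.28 0" --pt "0 0.48 -0.3 0" --pt "-0.02 0.56 -0.33 -0.2" --pt "-0.04 0.66 -0.35 -0.4" --pt "-0.07 0.76 -0.38 -0.6" --pt "-0.07 0.76 -0.38 -0.6"

```text
t: 6.65
eef_pos: [0.6272, -0.0241, 0.1224]
ee_rot: [3.141, 0.0, -2.461]
force: [0.0, 0.5, -0.7]
width: 0.0005
gripper_force: 0.0
```

```bash
python3 -c "
from way import *
ways([(-50,36,5)])
F=[arm.grab_frame('scene'),arm.grab_frame('top')]
for f in F: print([(np.round(m['uv']),m['conf']) for m in arm.mark_of(f,'stem_tip')])
p=np.load('p.npy')
for a in (0,10,20,30,40): q=p.copy(); q[3]+=np.radians(a); r=fit(F,q,(3,)); print(a,np.degrees(r[0][3]),r[1])
c=F[0]['pixels'][150:370,200:480,::-1]; cv2.imwrite('pics/a3.png',cv2.resize(c,None,fx=2.5,fy=2.5))
"
```

```text
t 6.65 now [ 0.6272 -0.0241  0.1224] [ 180.    0. -141.] F [ 0.   0.5 -0.7]
(-50, 36, 5) [ 0.6277 -0.0247  0.1229] [ 0.01 -0.01  0.01 -0.09]
[(array([338., 240.]), 0.47), (array([470., 257.]), 0.36)]
[(array([158., 183.]), 0.45), (array([313., 234.]), 0.39), (array([344., 207.]), 0.18)]
0 -81.98339442141604 0.8962459470550235
10 -81.98777467233315 0.8962459470550235
20 -81.86626087646857 0.8966425041323417
30 -82.13082215740116 0.8970061284267256
40 -81.90859312411123 0.8966001198575357
```

View pics/a3.png

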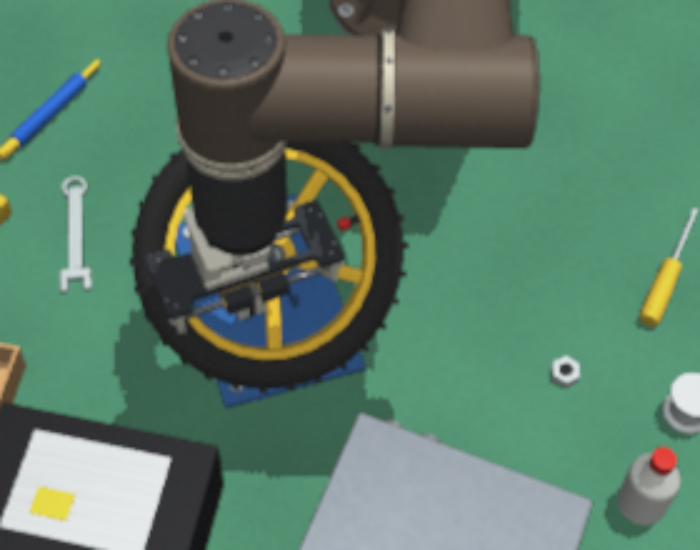

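Pushed about 32°: the red cap is now at (345,223) in the crop and the stem is at -82°. Next I'll plan the stroke with open fingers straddling the bottom spoke.

Call:
carry_out --pt "0.05 -0.1 0 0" --pt "0.05 -0.1 0.6 0" --pt "0.05 -0.1 1.2 0" --pt "0.05 -0.1 2 0" --pt "0.05 -0.1 2.6 0" --pt "0.05 -0.1 2.6 0" --pt "0.05 -0.1 2.6 0" --pt "0.05 -0.1 2.6 0" --pt "0.05 -0.1 2.6 0" --pt "0.05 -0.1 2.6 0"

```text
t: 8.1
eef_pos: [0.63, -0.0299, 0.252]
ee_rot: [3.141, -0.001, -2.461]
force: [-0.6, -0.6, -0.7]
width: 0.0008
gripper_force: 0.0
```

```bash
time python3 - <<'E'
from way import *
from srch import *
F=[arm.grab_frame('scene'),arm.grab_frame('top')]
p=np.load('p.npy'); p[3]=np.radians(-82); p,c=fit(F,p,(3,)); print(np.degrees(p[3]),c); np.save('p.npy',p)
th=np.degrees(p[3])%360
ways([])
search(th,(-60,-25),(-5,25),(30,80),(-30,30),400,dr=(0,4))
g=np.random.default_rng(1)
for w in (40,60):
  v=np.array([-48,5,0.])
  for phi in np.array([2,14,26,38,46])+th-108:
    def sc(v):
        xw,y,yaw=v; c=clr(y,160+.643*xw-3,xw,yaw,w,phi-180); t=c.pop("f+sp%d"%round(phi%360),50); return score(c)-3*abs(t-1),c,t
    b=sc(v)
    for i in range(110):
        u=v+g.normal(0,1,3)*[4,6,6]*(1 if i<55 else .4); u[2]=np.clip(u[2],-40,40); s=sc(u)
        if s[0]>b[0]: b,v=s,u
    print(w,round(phi),np.round(v,1),round(b[0],1),b[2],b[1])
E
```

```text
-82.13428698323379 0.47282721408288814
t 8.2 now [ 0.6301 -0.0299  0.2523] [ 180.   -0. -141.] F [ 0.9 -0.1  0.1]
[  3.5 -51.    4.7  46.4  -8.4   0. ] {'f-hub': 6.8, 'f-sp242': 7.6, 'f+hub': 5.9, 'f+sp98': 7.5, 'f+sp170': 10.6, 'bodyrim': 7.3, 'bodyspin': 5.4, 'bodyhub': 6.4}
[  3.3 -51.9   6.2  40.8 -10.7   0. ] {'f-hub': 6.1, 'f-sp242': 11.0, 'f+hub': 4.8, 'f+sp98': 7.3, 'f+sp170': 8.8, 'bodyrim': 6.6, 'bodyspin': 4.8, 'bodyhub': 6.1}
40 172 [-46.5  -3.8 -11.9] -1.8 0.9 {'f-hub': 8.1, 'f-sp244': 5.8, 'f+spin': 6.9, 'f+hub': 0.0, 'f+sp100': 2.7, 'bodyspin': 5.3, 'bodyhub': 3.4, 'bodysp28': 11.7}
40 184 [-56.8  -8.9 -19. ] -2.7 1.0 {'f-sp184': 11.9, 'f+spin': 5.3, 'f+hub': 0.0, 'f+sp112': 1.8, 'bodyspin': -1.2, 'bodyhub': 0.0, 'bodysp40': 5.3}
40 196 [-57.7 -16.8 -14.3] -4.1 1.3 {'f-sp196': 5.3, 'f+spin': 5.0, 'f+hub': 0.0, 'f+sp124': 2.1, 'bodyspin': -1.7, 'bodyhub': 0.0, 'bodysp52': 4.8}
40 208 [-56.1 -29.9  -0.1] -2.7 0.9 {'f-rim': 9.6, 'f-sp208': 5.6, 'f+spin': 8.7, 'f+hub': 1.9, 'f+sp136': 8.9, 'bodytyre': 3.8, 'bodyrim': 10.3, 'bodyspin': -0.9, 'bodyhub': 5.1}
40 216 [-58.5 -3
[... 258 characters left out ...]
: 5.2, 'bodyspin': 3.0, 'bodyhub': 4.5}
60 184 [-50.3  -4.4   2.3] -145.7 50 {'f-sp256': 5.5, 'f+hub': 8.4, 'f+sp112': 5.3, 'bodyrim': 8.8, 'bodyspin': 2.8, 'bodyhub': 4.9}
60 196 [-51.4  -0.3  15.2] -146.5 50 {'f-hub': 4.0, 'f-sp196': 7.2, 'f-sp268': 5.0, 'f+sp124': 4.7, 'bodyspin': 2.1, 'bodyhub': 2.0}
60 208 [-50.8 -11.   23.9] -146.0 50 {'f-hub': 9.5, 'f-sp208': 5.9, 'f-sp280': 6.0, 'f+sp136': 5.0, 'bodyrim': 4.1, 'bodyspin': 2.5, 'bodyhub': 2.5, 'bodysp280': 9.3}
60 216 [-49.7 -14.2  35.3] -148.7 50 {'f-hub': 7.2, 'f-sp216': 2.3, 'f-sp288': 2.4, 'f+sp144': 7.4, 'bodytyre': 11.3, 'bodyrim': 2.4, 'bodyspin': 3.2, 'bodyhub': 2.0, 'bodysp288': 2.3}
real	0m54.276s
user	0m45.961s
sys	0m6.689s
```

```bash
cat > path2.py <<'E'
from way import *
from srch import *
def path(w,d,phis,v,n=100,finger="f-",off=72):
    g=np.random.default_rng(1); v=np.array(v,float); P=[]
    for phi in phis:
        def sc(v):
            xw,y,yaw=v; c=clr(y,160+.643*xw-d,xw,yaw,w,phi-180); k=finger+"sp%d"%round((phi+off)%360); t=c.pop(k,50); return score(c)-3*abs(t-.7),c,t
        b=sc(v)
        for i in range(n):
            u=v+g.normal(0,1,3)*[4,6,6]*(1 if i<n/2 else .4); u[2]=np.clip(u[2],-40,45); s=sc(u)
            if s[0]>b[0]: b,v=s,u
        print(w,round(phi),np.round(v,1),round(b[0],1),b[2],b[1]); P.append(np.round(v,1).tolist())
    return P
E
time python3 - <<'E'
from path2 import *
for w in (50,66,80): P=path(w,2.5,np.array([170,180,192,204,216]),[-49,5,-5])
E
```

```text
50 170 [-47.1   1.6  -3.7] 2.4 0.4 {'f-hub': 5.5, 'f+hub': 4.8, 'f+sp98': 7.9, 'f+sp170': 9.2, 'bodyrim': 9.3, 'bodyspin': 5.4, 'bodyhub': 5.2}
50 180 [-48.4  -4.4   5.5] 2.7 0.6 {'f-hub': 6.9, 'f+hub': 5.3, 'f+sp108': 10.2, 'f+sp180': 11.6, 'bodyrim': 6.9, 'bodyspin': 4.5, 'bodyhub': 5.0}
50 192 [-48.6  -7.2  16.8] 2.3 0.7 {'f-hub': 4.7, 'f+hub': 8.8, 'f+sp120': 11.3, 'bodyrim': 5.4, 'bodyspin': 4.4, 'bodyhub': 3.8}
50 204 [-46.3 -20.9  26.1] -3.0 0.7 {'f+hub': 6.9, 'bodytyre': 3.9, 'bodyrim': 0.0, 'bodyspin': 5.9, 'bodyhub': 5.7}
50 216 [-41.3 -18.6  32.8] -3.0 0.7 {'f-hub': 8.5, 'f-sp216': 5.3, 'f+hub': 6.5, 'f+sp144': 4.9, 'bodytyre': 3.3, 'bodyrim': 0.0, 'bodyspin': 9.1, 'bodyhub': 7.0, 'bodysp288': 5.9}
66 170 [-48.4   7.8  -2.8] 2.4 0.5 {'f-hub': 7.4, 'f+sp98': 7.6, 'bodyrim': 7.5, 'bodyspin': 4.5, 'bodyhub': 5.4}
66 180 [-49.4   6.    5.3] 2.1 0.8 {'f-hub': 5.1, 'f+sp108': 7.2, 'bodyspin': 3.9, 'bodyhub': 4.4}
66 192 [-50.1  -3.3  15.1] 1.7 0.7 {'f-hub': 8.5, 'f+sp120': 8.2, 'bodyrim': 9.0, 'bodyspin': 3.4, 'bodyhub': 3.2}
66 204 [-49.5  -7.8  24.1] 0.9 0.8 {'f-hub': 8.4, 'f-sp204': 10.5, 'f+sp132': 6.0, 'bodyrim': 5.7, 'bodyspin': 4.0, 'bodyhub': 2.7, 'bodysp348': 11.9}
66 216 [-48.2 -15.4  35.5] -1.3 0.7 {'f-hub': 10.7, 'f-sp216': 6.9, 'f+sp144': 7.6, 'bodytyre': 9.7, 'bodyrim': 1.7, 'bodyspin': 4.7, 'bodyhub': 3.1, 'bodysp288': 2.8}
80 170 [-50.7   1.1  -6.9] 0.5 0.6 {'f+sp98': 4.8, 'bodyrim': 10.0, 'bodyspin': 3.1, 'bodyhub': 4.3}
80 180 [-50.7  -5.3   1.6] 1.6 0.7 {'f+sp108': 6.1, 'bodyrim': 9.4, 'bodyspin': 3.1, 'bodyhub': 5.4}
80 192 [-49.4  -8.9  11. ] 0.4 0.8 {'f+sp120': 4.8, 'bodyrim': 3.7, 'bodyspin': 4.0, 'bodyhub': 4.5}
80 204 [-52.5  -8.2  24.4] -0.1 0.8 {'f+sp132': 7.1, 'bodyrim': 7.2, 'bodyspin': 1.9, 'bodyhub': 1.7}
80 216 [-48.8 -11.2  31.8] -1.3 0.7 {'f-sp216': 9.4, 'f+sp144': 2.7, 'bodyrim': 3.7, 'bodyspin': 4.3, 'bodyhub': 2.5, 'bodysp288': 3.1}
real	0m45.919s
user	0m37.480s
sys	0m8.746s
```

```bash
python3 -c "
from way import *
ways([(-49,10,-4,90),(-49,10,-4),(-48.5,7.8,-2.8),(-49.4,5,5),(-50,-3,15),(-49.5,-8,24),(-48.5,-14,33)],2.5)"
```

```text
t 8.2 now [ 0.6301 -0.0299  0.2523] [ 180.   -0. -141.] F [ 0.9 -0.1  0.1]
(-49, 10, -4, 90) [ 0.6127 -0.0034  0.216 ] [-0.35  0.53 -0.73 -1.59]
(-49, 10, -4) [ 0.6127 -0.0034  0.126 ] [-0.35  0.53 -2.53 -1.59]
(-48.5, 7.8, -2.8) [ 0.6112 -0.0018  0.1263] [-0.38  0.56 -2.52 -1.39]
(-49.4, 5, 5) [0.6102 0.0009 0.1257] [-0.4   0.62 -2.53 -0.09]
(-50, -3, 15) [0.6062 0.0079 0.1254] [-0.48  0.75 -2.54  1.58]
(-49.5, -8, 24) [0.6032 0.0118 0.1257] [-0.54  0.83 -2.53  3.08]
(-48.5, -14, 33) [0.5992 0.0164 0.1263] [-0.62  0.93 -2.52  4.58]
```

Call:
carry_out --pt "-0.1 0.15 0 -0.5" --pt "-0.25 0.35 0 -1" --pt "-0.35 0.53 0 -1.6" --pt "-0.35 0.53 0 -1.6" --pt "-0.35 0.53 -0.3 -1.6" --pt "-0.35 0.53 -0.6 -1.6" --pt "-0.35 0.53 -0.6 -1.6" --pt "-0.35 0.53 -0.6 -1.6" --pt "-0.35 0.53 -0.6 -1.6" --pt "-0.35 0.53 -0.6 -1.6" --claw 0.25

```text
t: 9.45
eef_pos: [0.6128, -0.0033, 0.223]
ee_rot: [-3.141, 0.001, -2.629]
force: [0.2, 0.9, 0.8]
width: 0.066
gripper_force: 0.0
```

```bash
python3 -c "
from way import *
print(arm.get_state()['width'])
ways([(-49,10,-4),(-48.5,7.8,-2.8)],2.5)
F=[arm.grab_frame('scene')]; c=F[0]['pixels'][150:370,200:480,::-1]; cv2.imwrite('pics/a4.png',cv2.resize(c,None,fx=2.5,fy=2.5))"
```

```text
0.06600632671316777
t 9.45 now [ 0.6128 -0.0033  0.223 ] [-180.     0.  -150.6] F [0.2 0.9 0.8]
(-49, 10, -4) [ 0.6127 -0.0034  0.126 ] [-0.   -0.   -1.94  0.01]
(-48.5, 7.8, -2.8) [ 0.6112 -0.0018  0.1263] [-0.03  0.03 -1.93  0.21]
```

View pics/a4.png

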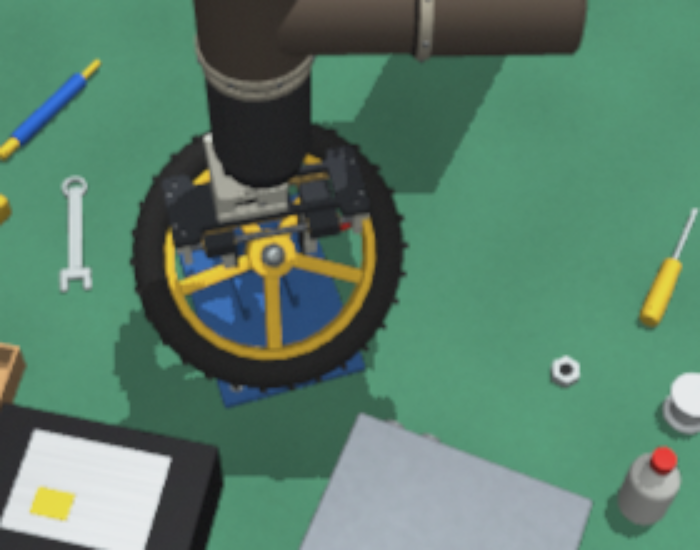

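The gripper is above the lower side of the wheel and straddles the spoke that runs down to (272,320). Descending now.

Call:
carry_out --pt "0 0 -0.4 0" --pt "0 0 -0.8 0" --pt "0 0 -1.1 0" --pt "0 0 -1.4 0" --pt "0 0 -1.6 0" --pt "0 0 -1.75 0" --pt "0 0 -1.9 0" --pt "0 0 -1.93 0" --pt "0 0 -1.93 0" --pt "0 0 -1.93 0"

```text
t: 10.75
eef_pos: [0.6129, -0.0033, 0.1265]
ee_rot: [-3.141, 0.001, -2.629]
force: [0.6, 0.7, 0.1]
width: 0.0658
gripper_force: 0.0
```

```bash
python3 -c "
from way import *
ways([(-49,10,-4),(-48.5,7.8,-2.8),(-49.4,5,5),(-50,-3,15),(-49.5,-8,24),(-48.5,-14,33)],2.5)"
```

```text
t 10.75 now [ 0.6129 -0.0033  0.1265] [-180.     0.  -150.6] F [0.6 0.7 0.1]
(-49, 10, -4) [ 0.6127 -0.0034  0.126 ] [-0.   -0.   -0.01  0.01]
(-48.5, 7.8, -2.8) [ 0.6112 -0.0018  0.1263] [-0.03  0.03 -0.    0.21]
(-49.4, 5, 5) [0.6102 0.0009 0.1257] [-0.05  0.09 -0.01  1.51]
(-50, -3, 15) [0.6062 0.0079 0.1254] [-0.13  0.22 -0.02  3.18]
(-49.5, -8, 24) [0.6032 0.0118 0.1257] [-0.19  0.3  -0.02  4.68]
(-48.5, -14, 33) [0.5992 0.0164 0.1263] [-0.27  0.4  -0.    6.18]
```

Call:
carry_out --pt "-0.03 0.04 0 0.4" --pt "-0.05 0.09 -0.01 1.5" --pt "-0.09 0.15 -0.01 2.3" --pt "-0.13 0.22 -0.02 3.2" --pt "-0.16 0.26 -0.02 4" --pt "-0.19 0.3 -0.02 4.7" --pt "-0.23 0.35 -0.01 5.4" --pt "-0.27 0.4 0 6.2" --pt "-0.27 0.4 0 6.2" --pt "-0.27 0.4 0 6.2"

```text
t: 12.0
eef_pos: [0.6088, 0.0221, 0.1324]
ee_rot: [-3.125, 0.015, -1.978]
force: [12.5, 17.5, 14.6]
width: 0.066
gripper_force: 10.7
```

```bash
python3 -c "
from way import *
from clr import clr
ways([(-48.5,-14,33)],2.5)
F=[arm.grab_frame('scene'),arm.grab_frame('top')]; p=np.load('p.npy'); p[3]=np.radians(-42); p,c=fit(F,p,(3,)); print(np.degrees(p[3]),c)
for f in F: print([(np.round(m['uv']),round(m['conf'],2)) for m in arm.mark_of(f,'stem_tip')])
print(clr(-14,126.3,-48.5,33,66,np.degrees(p[3])%360))"
```

```text
t 12.0 now [0.6088 0.0221 0.1324] [-179.1    0.9 -113.3] F [12.5 17.5 14.6]
(-48.5, -14, 33) [0.5992 0.0164 0.1263] [-0.19 -0.11 -0.12 -0.04]
-66.17165698208161 1.0462718819601269
[]
[(array([316., 232.]), 0.42), (array([165., 307.]), 0.39)]
{'f-hub': 10.5, 'f-sp258': -6.9, 'f+sp186': 10.8, 'bodytyre': 10.5, 'bodyrim': 2.0, 'bodyspin': 4.4, 'bodyhub': 3.1, 'bodystem': 0.6, 'bodysp330': 4.2}
```

Something is jamming at 26 N. I'm reversing the path partway to relieve it, then looking.

Call:
carry_out --pt "0.08 -0.1 0 -1.5" --pt "0.14 -0.18 0 -3" --pt "0.18 -0.25 0 -3.9" --pt "0.18 -0.25 0 -3.9" --pt "0.18 -0.25 0 -3.9" --pt "0.18 -0.25 0 -3.9" --pt "0.18 -0.25 0 -3.9" --pt "0.18 -0.25 0 -3.9" --pt "0.18 -0.25 0 -3.9" --pt "0.18 -0.25 0 -3.9"

```text
t: 13.45
eef_pos: [0.6081, 0.0041, 0.1261]
ee_rot: [-3.142, 0.0, -2.388]
force: [-0.4, -0.2, 0.1]
width: 0.0656
gripper_force: 0.0
```

```bash
python3 -c "
from way import *
ways([(-49.4,5,5),(-49.6,2,10)],2.5)
F=[arm.grab_frame('scene'),arm.grab_frame('top')]
for a in (-75,-65,-55):
  p=np.load('p.npy'); p[3]=np.radians(a); p,c=fit(F,p,(3,)); print(np.degrees(p[3]),c)
c=F[0]['pixels'][190:340,220:420,::-1]; cv2.imwrite('pics/a5.png',cv2.resize(c,None,fx=4,fy=4,interpolation=2))"
```

```text
t 13.45 now [0.6081 0.0041 0.1261] [-180.     0.  -136.8] F [-0.4 -0.2  0.1]
(-49.4, 5, 5) [0.6102 0.0009 0.1257] [ 0.04 -0.06 -0.01 -0.79]
(-49.6, 2, 10) [0.6087 0.0035 0.1256] [ 0.01 -0.01 -0.01  0.04]
-67.47992893890795 1.2166092404580404
-67.66895379177151 1.2156976664611696
-66.85082627038167 1.2136707669027975
```

View pics/a5.png

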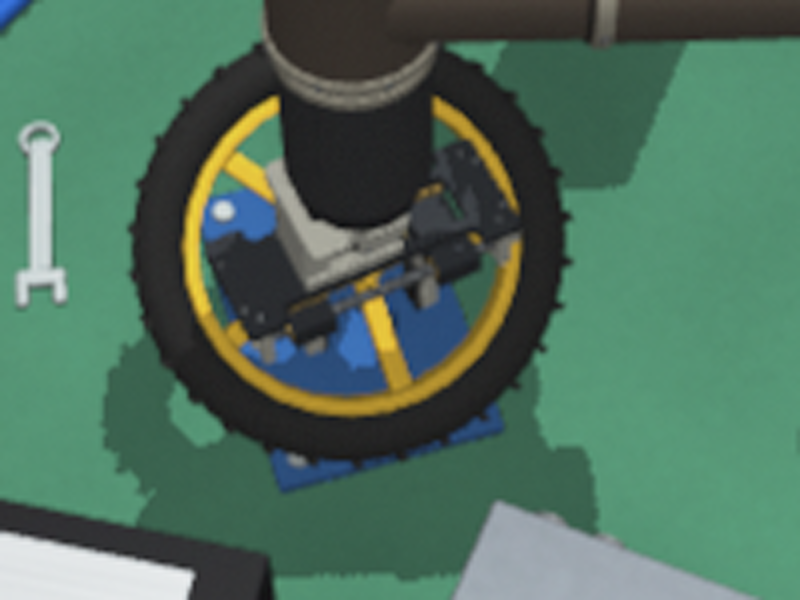

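The wheel is at about -67°, with the bottom spoke at (395,370) in the crop. The leading finger probably went too deep uphill and met the fixed block behind the wheel. I'll re-plan with a depth limit.

```bash
python3 - <<'E'
s=open('clr.py').read()
s=s.replace("        for k,v in d.items():","        if n!='body': d['depth']=np.full(1,-1e3) if 0 else q[:,2]\n        for k,v in d.items():")
open('clr.py','w').write(s)
s=open('srch.py').read()
s=s.replace("    for k,v in c.items():\n","    for k,v in c.items():\n        if 'depth' in k: s=min(s,v+20); continue\n")
open('srch.py','w').write(s)
E
cat > path3.py <<'E'
from way import *
from srch import *
def path(w,phis,v,n=150,finger="f-",off=72,seed=1,engage=-10):
    g=np.random.default_rng(seed); v=np.array(v,float); P=[]
    for phi in phis:
        def sc(v):
            xw,y,yaw,d=v; c=clr(y,160+.643*xw-d,xw,yaw,w,phi-180); k=finger+"sp%d"%round((phi+off)%360); t=c.pop(k,50); e=c.get(finger+"depth",20); return score(c)-3*abs(t-.7)-max(0,e-engage),c,t
        b=sc(v)
        for i in range(n):
            u=v+g.normal(0,1,4)*[4,6,6,3]*(1 if i<n/2 else .4); u[2]=np.clip(u[2],-45,45); s=sc(u)
            if s[0]>b[0]: b,v=s,u
        print(w,round(phi),np.round(v,1),round(b[0],1),b[2],b[1]); P.append(np.round(v,1).tolist())
    return P
E
time python3 - <<'E'
from path3 import *
print(clr(2,126,-49.6,10,66,293))
for w in(66,): P=path(w,[185,192,200,208,216,222],[-49.6,2,10,2.5])
E
```

```text
{'f-hub': 6.1, 'f-sp257': 0.2, 'f-depth': -13.7, 'f+sp113': 8.0, 'f+depth': -4.0, 'bodyspin': 4.1, 'bodyhub': 3.9, 'bodystem': 6.7}
66 185 [-52.5  -1.   11.3  -4.7] 6.4 0.6 {'f-hub': 9.1, 'f-depth': -9.2, 'f+depth': 1.8, 'bodyrim': 11.6, 'bodyspin': 9.0, 'bodyhub': 9.4}
66 192 [-67.  -11.   31.2 -16.2] 8.6 0.5 {'f-depth': -10.8, 'bodyspin': 11.2}
66 200 [-71.2 -18.6  44.3 -27.4] 9.7 0.8 {'f-depth': -7.6}
66 208 [-67.6 -19.5  45.  -36.6] 2.8 3.1 {'f-depth': -0.8}
66 216 [-57.7 -17.8  44.9 -24.1] 3.3 1.0 {'f-hub': 8.6, 'f-sp216': 8.6, 'f-depth': -10.3, 'bodyrim': 7.2}
66 222 [-53.2 -15.   44.9 -25.1] 1.4 0.6 {'f-hub': 5.7, 'f-sp222': 6.1, 'f-depth': -9.6, 'bodyrim': 5.1}
real	0m29.028s
user	0m23.328s
sys	0m5.981s
```

Run:
```python
from path3 import *
A=np.array([-49.6,2,10,2.5]); 
for B in ([-57,-18,45,-24],[-54,-16,44,-16]):
  for s in np.linspace(0,1,6):
    xw,y,yaw,d=A+s*(np.array(B)-A)
    for phi in np.arange(184,226,1):
        c=clr(y,160+.643*xw-d,xw,yaw,66,phi-180); t=c.get("f-sp%d"%round(phi+72),50)
        if t>0.3: break
    print(round(s,1),np.round([xw,y,yaw,d],1),phi,c)
```

```text
0.0 [-49.6   2.   10.    2.5] 185 {'f-hub': 6.1, 'f-sp257': 0.5, 'f-depth': -14.0, 'f+sp113': 8.0, 'f+depth': -4.3, 'bodyspin': 3.7, 'bodyhub': 3.6}
0.2 [-51.1  -2.   17.   -2.8] 193 {'f-hub': 6.6, 'f-sp265': 0.6, 'f-depth': -13.9, 'f+sp121': 9.1, 'f+depth': 2.5, 'bodyrim': 10.7, 'bodyspin': 8.1, 'bodyhub': 7.2}
0.4 [-52.6  -6.   24.   -8.1] 200 {'f-hub': 7.3, 'f-sp200': 12.0, 'f-sp272': 0.9, 'f-depth': -13.5, 'f+sp128': 11.3, 'f+depth': 9.2, 'bodyrim': 8.7, 'bodyhub': 11.2}
0.6 [-54.  -10.   31.  -13.4] 207 {'f-hub': 7.9, 'f-sp207': 9.9, 'f-sp279': 1.2, 'f-depth': -12.9, 'bodyrim': 7.5}
0.8 [-55.5 -14.   38.  -18.7] 211 {'f-hub': 8.4, 'f-sp211': 9.8, 'f-sp283': 0.4, 'f-depth': -11.9, 'bodyrim': 6.7}
1.0 [-57. -18.  45. -24.] 216 {'f-hub': 8.7, 'f-sp216': 9.1, 'f-sp288': 0.7, 'f-depth': -10.5, 'bodyrim': 6.6}
0.0 [-49.6   2.   10.    2.5] 185 {'f-hub': 6.1, 'f-sp257': 0.5, 'f-depth': -14.0, 'f+sp113': 8.0, 'f+depth': -4.3, 'bodyspin': 3.7, 'bodyhub': 3.6}
0.2 [-50.5  -1.6  16.8  -1.2] 194 {'f-hub': 6.2, 'f-sp266': 1.0, 'f-depth': -15.0, 'f+sp122': 7.4, 'f+depth': 1.2, 'bodyrim': 10.7, 'bodyspin': 6.9, 'bodyhub': 5.9}
0.4 [-51.4  -5.2  23.6  -4.9] 201 {'f-hub': 6.4, 'f-sp201': 10.8, 'f-sp273': 0.4, 'f-depth': -15.7, 'f+sp129': 8.5, 'f+depth': 6.6, 'bodyrim': 8.6, 'bodyspin': 10.0, 'bodyhub': 8.6}
0.6 [-52.2  -8.8  30.4  -8.6] 208 {'f-hub': 6.8, 'f-sp208': 8.0, 'f-sp280': 1.0, 'f-depth': -16.3, 'f+sp136': 11.5, 'bodyrim': 7.0, 'bodyhub': 11.6}
0.8 [-53.1 -12.4  37.2 -12.3] 214 {'f-hub': 7.0, 'f-sp214': 5.9, 'f-sp286': 1.0, 'f-depth': -16.4, 'bodyrim': 5.9}
1.0 [-54. -16.  44. -16.] 219 {'f-hub': 7.1, 'f-sp219': 4.6, 'f-sp291': 0.4, 'f-depth': -16.3, 'bodyrim': 5.2}
```

Run:
```python
from way import *
A=np.array([-49.6,2,10,2.5]);B=np.array([-55.5,-17,44,-20])
P=[]
for s in(.2,.4,.6,.8,1):
    v=A+s*(B-A); P.append((*np.round(v[:3],1),-v[3]))
ways(P,0)
```

```text
t 13.55 now [0.6081 0.0041 0.1261] [-180.    -0.  -136.8] F [-0.1  0.7 -0.1]
(np.float64(-50.8), np.float64(-1.8), np.float64(16.8), np.float64(2.0)) [0.6074 0.0072 0.1293] [-0.01  0.06  0.07  1.18]
(np.float64(-52.0), np.float64(-5.6), np.float64(23.6), np.float64(6.5)) [0.6061 0.0109 0.1331] [-0.04  0.14  0.14  2.31]
(np.float64(-53.1), np.float64(-9.4), np.float64(30.4), np.float64(11.0)) [0.6047 0.0145 0.1369] [-0.07  0.21  0.22  3.44]
(np.float64(-54.3), np.float64(-13.2), np.float64(37.2), np.float64(15.5)) [0.6034 0.0182 0.1406] [-0.1   0.28  0.29  4.58]
(np.float64(-55.5), np.float64(-17.0), np.float64(44.0), np.float64(20.0)) [0.602  0.0219 0.1443] [-0.12  0.36  0.37  5.71]
```

Call:
carry_out --pt "0 0.03 0.04 0.6" --pt "-0.01 0.06 0.07 1.2" --pt "-0.02 0.1 0.11 1.8" --pt "-0.04 0.14 0.14 2.3" --pt "-0.05 0.17 0.18 2.9" --pt "-0.07 0.21 0.22 3.4" --pt "-0.08 0.25 0.25 4" --pt "-0.1 0.28 0.29 4.6" --pt "-0.1 0.28 0.29 4.6" --pt "-0.1 0.28 0.29 4.6"

```text
t: 14.8
eef_pos: [0.604, 0.0191, 0.1409]
ee_rot: [-3.14, 0.002, -1.907]
force: [2.4, 5.1, 0.2]
width: 0.0662
gripper_force: 2.5
```

```bash
python3 -c "
from way import *
ways([(-55.5,-17,44,20)],0)
F=[arm.grab_frame('scene'),arm.grab_frame('top')]
for a in (-65,-50,-40):
  p=np.load('p.npy'); p[3]=np.radians(a); p,c=fit(F,p,(3,)); print(np.degrees(p[3]),c)
for f in F: print([(np.round(m['uv']),round(m['conf'],2)) for m in arm.mark_of(f,'stem_tip')])"
```

```text
t 14.8 now [0.604  0.0191 0.1409] [-1.799e+02  1.000e-01 -1.093e+02] F [2.4 5.1 0.2]
(-55.5, -17, 44, 20) [0.602  0.0219 0.1443] [-0.04  0.06  0.07  1.12]
-48.65895272773859 0.9505360648466856
-49.25302865576206 0.9533661358792567
-48.66151041857924 0.9505360648466856
[]
[(array([328., 238.]), 0.46)]
```

Call:
carry_out --pt "-0.01 0.02 0.03 0.4" --pt "-0.02 0.04 0.06 0.8" --pt "-0.02 0.06 0.08 1.1" --pt "-0.02 0.06 0.08 1.1" --pt "-0.02 0.02 0.1 0.5" --pt "-0.02 0 0.4 0" --pt "-0.02 0 1 0" --pt "-0.02 0 1.8 0" --pt "-0.02 0 2.4 0" --pt "-0.02 0 2.4 0"

```text
t: 16.25
eef_pos: [0.603, 0.0178, 0.2633]
ee_rot: [-3.138, 0.002, -1.907]
force: [-0.7, 0.3, -0.2]
width: 0.0655
gripper_force: 0.0
```

Run:
```python
from path3 import *
F=[arm.grab_frame('scene'),arm.grab_frame('top')]
for a in (-55,-35,-20):
  p=np.load('p.npy'); p[3]=np.radians(a); p,c=fit(F,p,(3,)); print(np.degrees(p[3]),c)
for f in F: print([(np.round(m['uv']),round(m['conf'],2)) for m in arm.mark_of(f,'stem_tip')],np.round(proj(f,hubR(p[2])@np.array([.082*np.cos(p[3]),.082*np.sin(p[3]),0])+[p[0],p[1],.16])))
ways([])
cv2.imwrite('pics/a6.png',np.hstack([cv2.resize(F[0]['pixels'][150:370,220:420,::-1],(400,440)),cv2.resize(F[1]['pixels'][110:330,230:430,::-1],(400,440))]))
```

```text
-44.4249000703393 0.7248243239631261
-45.562510524982535 0.72331699546265
-43.93665476142248 0.7246569761232362
[] [323. 225.]
[(array([331., 237.]), 0.59)] [333. 237.]
t 16.45 now [0.6014 0.0178 0.2594] [ 1.799e+02 -1.000e-01 -1.093e+02] F [-0.7  0.3 -0.1]
```

View pics/a6.png

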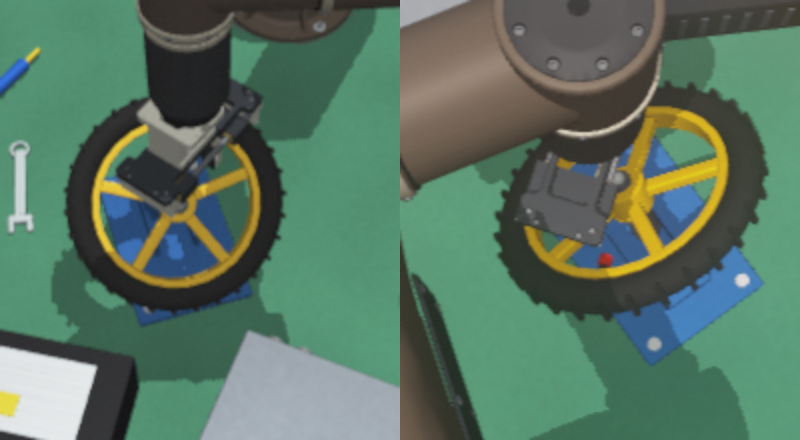

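The phase matches the start plus 72°: stem at about -43°, with the red cap at (606,260) in the right view. I'm repeating the first stroke on the next spoke.

```bash
python3 -c "
from way import *
ways([(-24,70,9,120),(-24,70,9)])"
```

```text
t 16.45 now [0.6014 0.0178 0.2594] [ 1.799e+02 -1.000e-01 -1.093e+02] F [-0.7  0.3 -0.1]
(-24, 70, 9, 120) [ 0.6298 -0.064   0.2596] [ 0.57 -1.64  0.   -4.72]
(-24, 70, 9) [ 0.6298 -0.064   0.1396] [ 0.57 -1.64 -2.4  -4.72]
```

Call:
carry_out --pt "0.1 -0.3 0.1 -1" --pt "0.3 -0.9 0.1 -2.5" --pt "0.5 -1.5 0.1 -4" --pt "0.57 -1.64 0.1 -4.7" --pt "0.57 -1.64 0 -4.7" --pt "0.57 -1.64 0 -4.7" --pt "0.57 -1.64 -0.4 -4.7" --pt "0.57 -1.64 -0.8 -4.7" --pt "0.57 -1.64 -1.2 -4.7" --pt "0.57 -1.64 -1.2 -4.7" --claw 1

```text
t: 17.7
eef_pos: [0.6294, -0.0633, 0.1989]
ee_rot: [3.14, -0.003, -2.397]
force: [-0.4, -0.5, 0.3]
width: 0.0006
gripper_force: 0.0
```

```bash
python3 -c "
from way import *
ways([(-24,70,9)])
F=[arm.grab_frame('scene'),arm.grab_frame('top')]
p=np.load('p.npy'); p[3]=np.radians(-43); p,c=fit(F,p,(3,)); print(np.degrees(p[3]),c); np.save('p.npy',p)
for f in F: print([(np.round(m['uv']),round(m['conf'],2)) for m in arm.mark_of(f,'stem_tip')],np.round(proj(f,hubR(p[2])@np.array([.082*np.cos(p[3]),.082*np.sin(p[3]),0])+[p[0],p[1],.16])))
from clr import clr
print(clr(70,139.6,-24,9,0,np.degrees(p[3])%360))"
```

```text
t 17.7 now [ 0.6294 -0.0633  0.1989] [ 179.9   -0.2 -137.3] F [-0.4 -0.5  0.3]
(-24, 70, 9) [ 0.6298 -0.064   0.1396] [ 0.01 -0.01 -1.19 -0.04]
-44.17501110329564 0.5297962061133312
[(array([324., 225.]), 0.59)] [323. 225.]
[(array([330., 235.]), 0.6)] [333. 237.]
{'f-sp136': 4.1, 'f-depth': -12.0, 'f+rim': 9.4, 'f+depth': -9.8, 'bodytyre': 6.9, 'bodyrim': 11.1, 'bodysp352': 5.6}
```

Call:
carry_out --pt "0 -0.02 -0.3 0" --pt "0 -0.02 -0.5 0" --pt "0 -0.02 -0.7 0" --pt "0 -0.02 -0.9 0" --pt "0 -0.02 -1 0" --pt "0 -0.02 -1.1 0" --pt "0 -0.02 -1.15 0" --pt "0 -0.02 -1.17 0" --pt "0 -0.02 -1.17 0" --pt "0 -0.02 -1.17 0"

```text
t: 19.15
eef_pos: [0.6307, -0.0649, 0.1423]
ee_rot: [-3.141, 0.0, -2.399]
force: [0.4, -0.2, 0.3]
width: 0.0005
gripper_force: 0.0
```

```bash
python3 -c "
from way import *
ways([(-31,71,9),(-39,62,9),(-42,54,10),(-46,46,10),(-50,36,5),(-51,32,4)])"
```

```text
t 19.15 now [ 0.6307 -0.0649  0.1423] [-180.     0.  -137.4] F [ 0.4 -0.2  0.3]
(-31, 71, 9) [ 0.6348 -0.0619  0.1351] [ 0.08  0.06 -0.14 -0.02]
(-39, 62, 9) [ 0.635  -0.051   0.1299] [ 0.09  0.28 -0.25 -0.02]
(-42, 54, 10) [ 0.6325 -0.0431  0.128 ] [ 0.04  0.44 -0.29  0.14]
(-46, 46, 10) [ 0.6307 -0.0347  0.1254] [-0.    0.6  -0.34  0.14]
(-50, 36, 5) [ 0.6277 -0.0247  0.1229] [-0.06  0.8  -0.39 -0.69]
(-51, 32, 4) [ 0.6261 -0.0209  0.1222] [-0.09  0.88 -0.4  -0.86]
```

Push, then withdraw.

Call:
carry_out --pt "0.07 0.06 -0.14 0" --pt "0.08 0.17 -0.19 0" --pt "0.08 0.28 -0.25 0" --pt "0.06 0.36 -0.27 0" --pt "0.04 0.44 -0.29 0" --pt "0.02 0.52 -0.31 0" --pt "0 0.6 -0.34 -0.2" --pt "-0.03 0.7 -0.36 -0.4" --pt "-0.06 0.8 -0.39 -0.6" --pt "-0.06 0.81 -0.39 -0.6"

```text
t: 20.4
eef_pos: [0.6271, -0.0237, 0.1223]
ee_rot: [3.141, -0.0, -2.461]
force: [0.1, -0.8, 0.8]
width: 0.0002
gripper_force: 0.3
```

Call:
carry_out --pt "0.05 -0.1 0 0" --pt "0.05 -0.1 0.6 0" --pt "0.05 -0.1 1.2 0" --pt "0.05 -0.1 2 0" --pt "0.05 -0.1 2.6 0" --pt "-0.05 0.1 2.6 -0.5" --pt "-0.2 0.4 2.6 -1" --pt "-0.3 0.5 2.6 -1.6" --pt "-0.3 0.5 2.3 -1.6" --pt "-0.3 0.5 2 -1.6" --claw 1

```text
t: 21.65
eef_pos: [0.6125, 0.0004, 0.2212]
ee_rot: [3.141, -0.0, -2.628]
force: [0.3, 0.3, -0.3]
width: 0.0002
gripper_force: 0.0
```

Run:
```python
from way import *
from clr import clr
F=[arm.grab_frame('scene'),arm.grab_frame('top')]
for a in(-20,-5):
  p=np.load('p.npy'); p[3]=np.radians(a); p,c=fit(F,p,(3,)); print(np.degrees(p[3]),c)
np.save('p.npy',p)
for f in F: print([(np.round(m['uv']),round(m['conf'],2)) for m in arm.mark_of(f,'stem_tip')],np.round(proj(f,hubR(p[2])@np.array([.082*np.cos(p[3]),.082*np.sin(p[3]),0])+[p[0],p[1],.16])))
th=np.degrees(p[3])
print(clr(10,126,-49,-4,66,th%360))
A=np.array([-49,10,-4]);B=np.array([-49.4,5,5]);C=np.array([-49.6,2,10]);W=[A,B,C,[-50,-3,15]]
for v in W:
    for t in np.arange(th,25,1):
        c=clr(v[1],160+.643*v[0]-2.5,v[0],v[2],66,t%360); k="f-sp%d"%round((t+252)%360)
        if c.get(k,50)>.3: break
    print(v,t,c)
ways(W,2.5)
```

```text
-9.98722681263078 0.694106574373203
-9.98540425255433 0.694106574373203
[] [306. 221.]
[(array([354., 231.]), 0.57)] [355. 231.]
{'f-hub': 6.9, 'f-sp242': 2.1, 'f-depth': -6.5, 'f+sp98': 6.8, 'f+depth': -10.4, 'bodytyre': 11.6, 'bodyrim': 6.3, 'bodyspin': 4.1, 'bodyhub': 5.4}
[-49  10  -4] -9.98540425255433 {'f-hub': 6.9, 'f-sp242': 2.1, 'f-depth': -6.5, 'f+sp98': 6.8, 'f+depth': -10.4, 'bodytyre': 11.6, 'bodyrim': 6.3, 'bodyspin': 4.1, 'bodyhub': 5.4}
[-49.4   5.    5. ] -0.9854042525543303 {'f-hub': 6.0, 'f-sp251': 0.4, 'f-depth': -11.0, 'f+sp107': 8.0, 'f+depth': -6.2, 'bodyspin': 3.9, 'bodyhub': 4.5}
[-49.6   2.   10. ] 5.01459574744567 {'f-hub': 6.1, 'f-sp257': 0.5, 'f-depth': -14.0, 'f+sp113': 8.0, 'f+depth': -4.3, 'bodyspin': 3.7, 'bodyhub': 3.6}
[-50, -3, 15] 12.01459574744567 {'f-hub': 8.2, 'f-sp264': 0.7, 'f-depth': -16.8, 'f+sp120': 7.9, 'f+depth': -2.3, 'bodyrim': 9.2, 'bodyspin': 3.5, 'bodyhub': 3.2}
t 21.85 now [6.125e-01 2.000e-04 2.217e-01] [ 1.800e+02 -1.000e-01 -1.506e+02] F [-0.4 -0.1  0.3]
[-49  10  -4] [ 0.6127 -0.0034  0.126 ] [ 0.01 -0.07 -1.91  0.01]
[-49.4   5.    5. ] [0.6102 0.0009 0.1257] [-0.04  0.01 -1.92  1.51]
[-49.6   2.   10. ] [0.6087 0.0035 0.1256] [-0.08  0.07 -1.92  2.34]
[-50, -3, 15] [0.6062 0.0079 0.1254] [-0.13  0.15 -1.93  3.17]
```

Call:
carry_out --pt "0 -0.05 0 0" --pt "0 -0.07 0 0" --pt "0 -0.07 0 0" --pt "0 -0.07 0 0" --pt "0 -0.07 0 0" --pt "0 -0.07 0 0" --pt "0 -0.07 0 0" --pt "0 -0.07 -0.3 0" --pt "0 -0.07 -0.6 0" --pt "0 -0.07 -0.8 0" --claw 0.25

```text
t: 23.1
eef_pos: [0.6119, -0.003, 0.1807]
ee_rot: [3.141, -0.002, -2.629]
force: [0.5, 0.2, 0.6]
width: 0.0656
gripper_force: 0.0
```

Call:
carry_out --pt "0 0 -0.2 0" --pt "0 0 -0.4 0" --pt "0 0 -0.6 0" --pt "0 0 -0.8 0" --pt "0 0 -1 0" --pt "0 0 -1.1 0" --pt "0 0 -1.1 0" --pt "-0.02 0.03 -1.1 0.6" --pt "-0.04 0.06 -1.11 1.1" --pt "-0.05 0.09 -1.11 1.6"

```text
t: 24.35
eef_pos: [0.6122, 0.0022, 0.1282]
ee_rot: [-3.139, 0.004, -2.46]
force: [5.9, 1.6, -1.4]
width: 0.0653
gripper_force: 2.6
```

Call:
carry_out --pt "0 0 0 0" --pt "0.03 -0.06 0 -1" --pt "0.03 -0.06 0.4 -1" --pt "0.03 -0.06 1 -1" --pt "0.03 -0.06 1.8 -1" --pt "0.03 -0.06 2.6 -1" --pt "0.6 -0.06 3.2 -1" --pt "1.4 -0.06 3.8 -1" --pt "2 -0.06 4 -1" --pt "2 -0.06 4 -1"

```text
t: 25.6
eef_pos: [0.7112, -0.0015, 0.3263]
ee_rot: [3.141, -0.001, -2.568]
force: [1.0, -0.7, -0.7]
width: 0.0655
gripper_force: 0.0
```

Run:
```python
from way import *
ways([])
F=[arm.grab_frame('scene'),arm.grab_frame('top')]
for a in(-8,4):
  p=np.load('p.npy'); p[3]=np.radians(a); p,c=fit(F,p,(3,)); print(np.degrees(p[3]),c)
for f in F: print([(np.round(m['uv']),round(m['conf'],2)) for m in arm.mark_of(f,'stem_tip')],np.round(proj(f,hubR(p[2])@np.array([.082*np.cos(p[3]),.082*np.sin(p[3]),0])+[p[0],p[1],.16])))
cv2.imwrite('pics/a7.png',np.hstack([cv2.resize(F[0]['pixels'][150:370,220:420,::-1],(400,440)),cv2.resize(F[1]['pixels'][110:330,230:430,::-1],(400,440))]))
```

```text
t 25.6 now [ 0.7112 -0.0015  0.3263] [ 1.800e+02 -1.000e-01 -1.471e+02] F [ 1.  -0.7 -0.7]
-9.980733002698354 0.3141926312161367
-9.98263212921804 0.3141926312161367
[(array([231., 244.]), 0.4)] [306. 221.]
[(array([354., 232.]), 0.48)] [355. 231.]
```

View pics/a7.png

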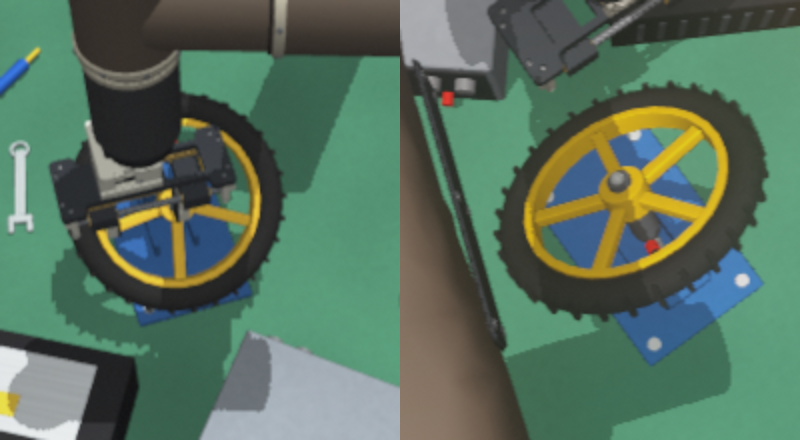

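The wheel is still at -10°, with the cap at (652,246) in the right view; I withdrew before the push had settled. I'll go back and push a bit further, with a hold.

Call:
carry_out --pt "-0.8 -0.04 0 0" --pt "-1.6 -0.04 -0.2 0" --pt "-1.97 -0.04 -0.6 -0.5" --pt "-1.97 -0.04 -1.2 -0.5" --pt "-1.97 -0.04 -1.8 -0.5" --pt "-1.97 -0.04 -2.4 -0.5" --pt "-1.97 -0.04 -2.8 -0.5" --pt "-1.97 -0.04 -2.8 -0.5" --pt "-1.97 -0.04 -2.8 -0.5" --pt "-1.97 -0.04 -2.8 -0.5"

```text
t: 27.05
eef_pos: [0.6121, -0.0033, 0.1884]
ee_rot: [-3.141, 0.002, -2.618]
force: [-0.3, 0.4, -0.4]
width: 0.0658
gripper_force: 0.0
```

```bash
python3 -c "
from way import *
ways([(-49,10,-4),(-49.4,5,5),(-49.5,4,7)],2.5)"
```

```text
t 27.05 now [ 0.6121 -0.0033  0.1884] [-1.8e+02  1.0e-01 -1.5e+02] F [-0.3  0.4 -0.4]
(-49, 10, -4) [ 0.6127 -0.0034  0.126 ] [ 0.01 -0.   -1.25 -0.09]
(-49.4, 5, 5) [0.6102 0.0009 0.1257] [-0.04  0.08 -1.25  1.41]
(-49.5, 4, 7) [0.6098 0.0018 0.1257] [-0.05  0.1  -1.26  1.74]
```

Call:
carry_out --pt "0.01 0 -0.3 0" --pt "0.01 0 -0.6 0" --pt "0.01 0 -0.9 0" --pt "0.01 0 -1.1 0" --pt "0.01 0 -1.2 -0.1" --pt "0.01 0 -1.25 -0.1" --pt "0.01 0 -1.25 -0.1" --pt "0.01 0 -1.25 -0.1" --pt "0 0.02 -1.25 0.3" --pt "-0.01 0.04 -1.25 0.7"

```text
t: 28.3
eef_pos: [0.6113, -0.0013, 0.125]
ee_rot: [-3.141, 0.001, -2.544]
force: [0.8, 0.1, -0.4]
width: 0.0663
gripper_force: 0.0
```

Call:
carry_out --pt "-0.02 0.02 0 0.4" --pt "-0.03 0.04 0 0.8" --pt "-0.04 0.06 0 1.1" --pt "-0.04 0.06 0 1.1" --pt "-0.04 0.06 0 1.1" --pt "-0.04 0.06 0 1.1" --pt "-0.04 0.06 0 1.1" --pt "-0.04 0.06 0 1.1" --pt "-0.04 0.06 0 1.1" --pt "-0.04 0.06 0 1.1"

```text
t: 29.55
eef_pos: [0.6115, 0.0027, 0.1259]
ee_rot: [-3.139, 0.005, -2.43]
force: [3.8, 2.2, 0.8]
width: 0.0656
gripper_force: 2.6
```

Run:
```python
from way import *
ways([(-49.5,4,7)],2.5)
F=[arm.grab_frame('scene'),arm.grab_frame('top')]
for a in(-8,4):
  p=np.load('p.npy'); p[3]=np.radians(a); p,c=fit(F,p,(3,)); print(np.degrees(p[3]),c)
for f in F: print([(np.round(m['uv']),round(m['conf'],2)) for m in arm.mark_of(f,'stem_tip')],[np.round(proj(f,hubR(p[2])@np.array([.082*np.cos(a),.082*np.sin(a),0])+[p[0],p[1],.16])) for a in(-.17,0)])
```

```text
t 29.55 now [0.6115 0.0027 0.1259] [-179.9    0.3 -139.2] F [3.8 2.2 0.8]
(-49.5, 4, 7) [0.6098 0.0018 0.1257] [-0.04 -0.02 -0.01 -0.06]
-8.25178809356335 1.0863076429313039
-8.32083071169993 1.086754310887898
[] [array([306., 221.]), array([301., 222.])]
[(array([355., 231.]), 0.42)] [array([355., 231.]), array([361., 228.])]
```

Call:
carry_out --pt "-0.01 0.02 0.01 0.3" --pt "-0.02 0.04 0.02 0.6" --pt "-0.03 0.06 0.03 0.9" --pt "-0.04 0.08 0.04 1.2" --pt "-0.04 0.08 0.04 1.2" --pt "-0.04 0.08 0.04 1.2" --pt "-0.04 0.08 0.04 1.2" --pt "-0.04 0.08 0.04 1.2" --pt "-0.04 0.08 0.04 1.2" --pt "-0.04 0.08 0.04 1.2"

```text
t: 31.0
eef_pos: [0.6104, 0.0077, 0.1285]
ee_rot: [-3.138, 0.007, -2.304]
force: [5.2, 6.6, 1.4]
width: 0.0658
gripper_force: 3.7
```

```bash
cat > chk.py <<'E'
from way import *
ways([(-50.8,-1.8,16.8,2)],0)
F=[arm.grab_frame('scene'),arm.grab_frame('top')]
for a in(-8,4):
  p=np.load('p.npy'); p[3]=np.radians(a); p,c=fit(F,p,(3,)); print(np.degrees(p[3]),c)
print([(np.round(m['uv'],1),round(m['conf'],2)) for m in arm.mark_of(F[1],'stem_tip')])
E
python3 chk.py
```

```text
t 31.0 now [0.6104 0.0077 0.1285] [-179.8    0.4 -132. ] F [5.2 6.6 1.4]
(-50.8, -1.8, 16.8, 2) [0.6074 0.0072 0.1293] [-0.06 -0.01  0.02  0.37]
-1.5542248047782394 1.0672296457252148
-1.4050510751599141 1.0685281340902695
[(array([358. , 229.2]), 0.52)]
```

Call:
carry_out --pt "-0.01 0.02 0 0.2" --pt "-0.01 0.02 0 0.2" --pt "0.03 -0.06 0 -0.8" --pt "0.03 -0.06 0 -1" --pt "0.03 -0.06 0.5 -1" --pt "0.03 -0.06 1.2 -1" --pt "0.03 -0.06 2 -1" --pt "0.03 -0.06 2.8 -1" --pt "0.6 -0.06 3.4 -1" --pt "1.4 -0.06 3.6 -1"

```text
t: 32.4
eef_pos: [0.6781, 0.0026, 0.3106]
ee_rot: [-3.139, 0.004, -2.407]
force: [0.7, 0.3, -0.2]
width: 0.0658
gripper_force: 0.0
```

```bash
python3 chk.py
```

```text
t 32.4 now [0.6781 0.0026 0.3106] [-179.8    0.3 -137.9] F [ 0.7  0.3 -0.2]
(-50.8, -1.8, 16.8, 2) [0.6074 0.0072 0.1293] [-1.41  0.09 -3.62  1.35]
0.30900708759055157 0.3043571165557267
0.021748121699069572 0.3035378066851017
[(array([358.2, 227.2]), 0.59)]
```

The fit is clean: the stem is at about 0°, within half a degree, and the arm is clear. Handing in.

Call:
carry_out --pt "0.3 0 0.4 0" --pt "0.3 0 0.4 0" --pt "0.3 0 0.4 0" --pt "0.3 0 0.4 0" --pt "0.3 0 0.4 0" --pt "0.3 0 0.4 0" --pt "0.3 0 0.4 0" --pt "0.3 0 0.4 0" --pt "0.3 0 0.4 0" --pt "0.3 0 0.4 0"

```text
t: 33.8
eef_pos: [0.6921, 0.0026, 0.3265]
ee_rot: [3.142, -0.0, -2.409]
force: [-0.4, -0.1, 0.4]
width: 0.0654
gripper_force: 0.0
```

```bash
python3 chk.py; python3 -c "
from station import arm
print(arm.job_done())"
```

```text
t 33.8 now [0.6921 0.0026 0.3265] [ 180.   -0. -138.] F [-0.4 -0.1  0.4]
(-50.8, -1.8, 16.8, 2) [0.6074 0.0072 0.1293] [-1.69  0.09 -3.94  1.38]
0.30900708759055157 0.30328310183031265
0.021748121699069572 0.30223743118993585
[(array([359.6, 223.9]), 0.49)]
the job is handed in; nothing more can be done
None
```

The valve stem is at twelve o'clock (camera fit within 0.5°), the wheel is at rest and the arm is clear; I handed the job in at about 34 s, with no verdict returned and one finger jam (about 26 N) on the way that I backed out of.

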